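# Charge the casting mould with glass and clamp it

## Robot

A 7-joint arm with a two-finger parallel gripper is mounted at the origin on the work surface. World frame = base frame: x ahead of the robot, y to its left, z up, the work surface at z = 0. Lengths are in m, angles in rad, forces in N, time in s.
With the tool pointing down it reaches from about 0.4 to 0.85 m from the base axis. Payload 4.5 kg.
Tool frame: the origin (TCP) lies between the finger pads; the fingertips stand r.tip_reach ahead of it and the grasp point (between the pads) lies 3 mm ahead of it (r.tip_reach is the distance from the TCP to the fingertips, in m); z points along the fingers, y is the line along which they close (so a half turn about z gives the same grasp; the last joint's range is limited). The gripper opens to 88 mm and grips with 3 to 60 N. Pads are 18 mm wide; open, the fingers measure 123 mm over their backs; the gripper's body (75 mm by 187 mm) begins 45 mm behind the grasp point.
Start: joints at [1.173, 0.689, -0.195, 1.565, 0.157, 0.902, -0.215], TCP at [0.262, -0.568, 0.261] pointing down, gripper open.
Joint ranges: [-3.01, 3.01], [-0.46, 2.08], [-1.47, 1.51], [0.13, 2.56], [-1, 4.14], [0.04, 2.09], [-2.66, 2.66]. Speed limits (rad/s): [2.57, 2.57, 3.14, 3.14, 3.14, 3.14, 3.14].

## Interface

Orientations are given as a unit quaternion [x, y, z, w].
In Python, from plant import r gives the robot as it stands.
- The arm moves only by the tool step_arm, never from a script. Its argument "motion" is a list of rows, each an object with "dp": the shift along the tool's x, y, z in mm, a list of three; "twist": the turn, a rotation vector about the tool's x, y, z in rad, a list of three; "hand": the opening, from -1 (shut) to 1 (fully open). In form: [{"dp": [dx, dy, dz], "twist": [rx, ry, rz], "hand": hand}, ...]. A call has 1 to 5 rows; each row is the pose to reach, as a shift and turn from the pose commanded when the call began, along the tool's axes at that moment; what a row does not reach only later rows make up. A row lasts 1/8 s, in which the tool goes at most 62.5 mm and 10.7 degrees, less where a joint would pass 70% of its speed; a pose out of reach is approached as far as the arm can. A call with a gripper value outside its range is refused whole. The fingers move at their own pace and stop on an object; "force" is the grip in N (left out, the last holds). Time passes only in rows, so rows that repeat a pose let the fingers close. It gives the time, the measured TCP pose, the force, the opening and the grip force at its end, in the units of the state.
- r.get_state(): the state, without advancing time (a new reading comes with each control period).
- r.snapshot(name): name is "scene" or "top"; returns a dict with "pixels" (400x640x3 uint8, red, green, blue), "depth" (400x640 float32, m along the optical axis (not along the pixel's ray), 0 where there is no reading), "fx", "fy", "cx", "cy" (pixels), "xyz" and "orientation" of the camera in the world. Camera axes: x right, y down, z forward; pixel columns grow to the right and rows downward; lengths in m; the calibration is good to about 2 mm. A picture is of the moment at which its call begins.
- r.finish_job(): hands the job in; it is judged then, once.
Trained networks look in the newest picture that a camera, given by its name, has taken for a name from the list of things; names that differ only in an ending like _2 or _b are one class to them, and where a whole thing is asked for, a point or a joint stands for the part that bears it (a point fixed in the world has none). Each returns a list of dicts, best first, with "score" (0 to 1); they miss things now and then, are a little off and sometimes report something else, mostly with a low value. They report only what shows in the picture. A call takes as long as a camera call. They do not tell look-alikes from the thing itself.
- r.search_frame(camera, thing): "at" ([x, y, z] in m, in the coordinates of the camera as it stood for that picture, good to about 4 mm: the middle of the surface that is visible of it).
The state is a dict: "clock": time; "q": joint angles; "qd": joint speeds; "joint_torque": joint torques, N m; "tool_pos": TCP position; "eef_rot": TCP orientation; "contact_force": force on the tool from outside, world axes, zero at the start; "moment": the same for the moment, N m; "opening": opening from 0.0 (shut) to 1.0 (fully open); "finger_force": force on a finger pad.
Only numpy, scipy, OpenCV 4.12 (cv2) and the standard library are available. Lean on these libraries where they do the work, as an engineer would, in place of code of your own. Each camera call takes 0.05 s, during which the arm holds its last target. There are 200 camera calls.

## Task

Using the scoop, move every lump of glass from the white trough into the terracotta mould, never touching the glass with the fingers. Once all the glass is in, lay the steel cover flat and square on the mould so that it closes the whole opening, and then press the red clamp lever down until it snaps over and stays down by itself. Leave the scoop standing flat on its black mat, with its pan on the mat, and do not disturb the jar or the roll of tape.

Things in the scene. Friction and masses are not known exactly. Their poses are not given: they have to be found in the camera images.
- trough: fixed white open trough, smooth. Origin on its underside; x runs along it to the end with the ramp. Inside 122 mm wide (y -61..61); floor 5 mm above the origin, level from x -170 to x 100 mm, then a 45 degree ramp up to x 160, z 65 mm. Side walls 75 mm tall, low end wall (x -170) 40, ramp end wall (x 160) 125, all 5 mm thick outside these.
- ramp_foot (a point): middle of the line where the trough's level floor meets the ramp (trough x 100, z 5 mm); axes as the trough's
- mould: terracotta open box fixed on a green base plate (x -100..120, y -90..170, 10 mm thick), with a clamp and its lever on the +y side. Origin under the plate below the box's middle; x points away from the robot. Box inside 150 mm (x) by 140 mm (y), walls 6 mm, inner floor 16 mm and rim 80 mm above the origin.
- lever_handle (a point): middle of the red round handle bar (70 mm long along the mould's y, 18 mm thick) at the free end of the steel clamp lever, 180 mm from its hinge. It swings in the mould's x-z plane; the handle is on the -x side of the hinge.
- lever_hinge (a point): hinge axis of the clamp lever (along the mould's y), at mould x 80, y 140, z 70 mm
- lever (a joint): clamp lever, rad: 0 = up (rising 50 degrees from hinge to handle), grows as it is pressed down, 0.95 = down on its stop (about 5 degrees below level). Over-centre spring: pushes up with about 1.5 N m at 0, falling to nothing near 0.8; past that it pulls itself down and holds. Released earlier it springs up. Pressing straight down takes up to about 15 N.
- mat: black rubber mat, 220 mm (its x) by 130 mm (its y), 3 mm thick, fixed; origin on its underside at the centre. The scoop's place.
- scoop: loose smooth aluminium scoop, about 0.28 kg. Origin: centre of its pan's flat underside; x out of the open mouth, z up. Pan x -27..27 mm, 110 mm wide, floor 2.5 mm, back wall 45 mm high; side walls 40 mm high to x -5, 22 mm to x 22, then none. Stem behind it to x -37; level blue rubber handle x -117..-37, 20 mm wide, z 72..98 mm. Holds some 4 to 6 lumps.
- scoop_grip (a point): grip point on the scoop's blue handle, at scoop x -72, z 85 mm; axes as the scoop's
- scoop_lip (a point): middle of the front edge of the scoop's pan, on the underside (scoop x 27.5, z 0); axes as the scoop's
- cover: loose steel cover plate for the mould, 180 mm (its x) by 170 mm (its y), 6 mm thick, 0.45 kg, with a black round knob in the middle (28 mm across, from 16 to 46 mm above the underside). Origin: centre of its underside.
- cover_knob (a point): middle of the cover's knob, 31 mm above the cover's underside
- glass1: coloured lump of casting glass, about 35 mm across and 21 mm thick, rounded, smooth (slides on slopes over about 20 degrees), 35 g; origin at its centre. May be absent.
- glass2: coloured lump of casting glass, about 35 mm across and 21 mm thick, rounded, smooth (slides on slopes over about 20 degrees), 35 g; origin at its centre. May be absent.
- glass3: coloured lump of casting glass, about 35 mm across and 21 mm thick, rounded, smooth (slides on slopes over about 20 degrees), 35 g; origin at its centre. May be absent.
- glass4: coloured lump of casting glass, about 35 mm across and 21 mm thick, rounded, smooth (slides on slopes over about 20 degrees), 35 g; origin at its centre. May be absent.
- glass5: coloured lump of casting glass, about 35 mm across and 21 mm thick, rounded, smooth (slides on slopes over about 20 degrees), 35 g; origin at its centre. May be absent.
- glass6: coloured lump of casting glass, about 35 mm across and 21 mm thick, rounded, smooth (slides on slopes over about 20 degrees), 35 g; origin at its centre. May be absent.
- glass7: coloured lump of casting glass, about 35 mm across and 21 mm thick, rounded, smooth (slides on slopes over about 20 degrees), 35 g; origin at its centre. May be absent.
- glass8: coloured lump of casting glass, about 35 mm across and 21 mm thick, rounded, smooth (slides on slopes over about 20 degrees), 35 g; origin at its centre. May be absent.
- glass9: coloured lump of casting glass, about 35 mm across and 21 mm thick, rounded, smooth (slides on slopes over about 20 degrees), 35 g; origin at its centre. May be absent.
- jar: amber glass jar, 70 mm across, 110 mm tall, a bystander; origin under it
- tape: roll of paper tape lying flat, 100 mm across, 25 mm tall, a bystander; origin under it
Mind the look-alikes: they are no part of the job. Of the things that look like the cover, the larger one is meant.

How it is judged:
By the outcome, as a careful person would: the job done as asked, in the order asked, and still so for the second after the job is handed in, with the robot touching nothing.
Of glass1, glass2, glass3, glass4, glass5, glass6, glass7, glass8, glass9 only 6 to 9 are there at a start; the rules pass over those that are not, and their reading is None.
At some moment in a run one of scoop may be knocked a few centimetres aside while the robot is not near it.
It also fails if it takes over 210 s, if anything falls off the work surface, if the arm or the gripper's body presses on something with over 40 N, if the wrist force passes 120 N, or if a joint passes its speed limit or range.

## Working session

There is one attempt and no reset: what is moved stays moved. The work goes in short steps, Python scripts to look and compute and a tool call to move; the robot and the scene stay as the last step left them, time stands still between calls to the robot, and variables do not carry over. Pictures are saved under pics/ and viewed, at most 14 in all, crops included, and the job is handed in when it is done.

Besides the shell and the picture viewer there is one more tool, called after "Request:" as a command line: name --argument value ..., lists and objects as JSON in quotes. step_arm: Moves the arm, as the interface text tells. Its arguments: {"type":"object","properties":{"motion":{"type":"array"},"force":{"type":"number"}},"required":["motion"]}

```bash
ls; mkdir -p pics; cat > h.py <<'E'
import numpy as np, cv2
from scipy.spatial.transform import Rotation as R
from plant import r
def snap(n,save=None):
    s=r.snapshot(n)
    if save: cv2.imwrite('pics/'+save,cv2.cvtColor(s['pixels'],cv2.COLOR_RGB2BGR))
    return s
def cloud(s):
    d=s['depth'];v,u=np.mgrid[:400,:640]
    p=np.stack([(u-s['cx'])/s['fx']*d,(v-s['cy'])/s['fy']*d,d],-1)
    w=p@R.from_quat(s['orientation']).as_matrix().T+np.array(s['xyz'])
    w[d==0]=np.nan
    return w
def c2w(s,p): return R.from_quat(s['orientation']).apply(p)+np.array(s['xyz'])
def px(s,w):
    p=R.from_quat(s['orientation']).inv().apply(np.array(w)-np.array(s['xyz']))
    return p[0]/p[2]*s['fx']+s['cx'],p[1]/p[2]*s['fy']+s['cy']
def find(s,n,t,k=4,thr=0.2):
    for o in r.search_frame(n,t)[:k]:
        if o['score']>thr:
            w=c2w(s,o['at']);print(t,round(o['score'],2),w.round(3),'px',np.round(px(s,w)))
E
python3 - <<'E'
from h import *
np.set_printoptions(suppress=True)
for n in ['top','scene']:
    s=snap(n,n+'0.png');print(n,np.round(s['xyz'],3),np.round(s['orientation'],3),s['fx'])
    for t in ['trough','ramp_foot','mould','lever_handle','lever_hinge','mat','scoop','scoop_grip','scoop_lip','cover','cover_knob','jar','tape']: find(s,n,t)
    find(s,n,'glass1',12)
print(r.get_state(), r.tip_reach)
E
```

```text
pics
top [0.395 0.101 1.52 ] [-0.697  0.716 -0.032  0.034] 401.0092583341883
trough 0.97 [0.617 0.199 0.002] px [290. 182.]
trough 0.6 [0.41  0.094 0.002] px [318. 236.]
trough 0.45 [ 0.524 -0.273  0.019] px [415. 203.]
ramp_foot 0.97 [0.615 0.198 0.006] px [290. 183.]
ramp_foot 0.59 [0.643 0.272 0.023] px [270. 175.]
mould 0.61 [ 0.528 -0.272  0.02 ] px [415. 202.]
lever_handle 0.53 [ 0.503 -0.171  0.203] px [398. 205.]
lever_hinge 0.77 [ 0.534 -0.275  0.017] px [416. 200.]
mat 0.94 [ 0.414  0.094 -0.   ] px [318. 235.]
mat 0.57 [0.652 0.188 0.024] px [292. 172.]
scoop 0.93 [0.438 0.09  0.004] px [319. 228.]
scoop_grip 0.78 [0.445 0.09  0.011] px [319. 226.]
scoop_lip 0.71 [0.44  0.093 0.007] px [318. 228.]
cover 0.84 [0.417 0.343 0.009] px [252. 236.]
cover 0.83 [0.45  0.594 0.007] px [186. 229.]
cover_knob 0.62 [0.417 0.342 0.008] px [252. 236.]
jar 0.79 [ 0.739 -0.072  0.11 ] px [362. 142.]
jar 0.69 [ 0.266 -0.354  0.027] px [441. 272.]
jar 0.4 [ 0.502 -0.175  0.2  ] px [399. 205.]
tape 0.9 [ 0.269 -0.352  0.025] px [441. 271.]
glass1 0.6 [0.647 0.231 0.025] px [280. 174.]
glass1
[... 1339 characters left out ...]
7] px [336. 261.]
{'clock': 1.5, 'q': array([ 1.17278801,  0.68911606, -0.19457102,  1.56533128,  0.15731844,
        0.90249401, -0.21507931]), 'qd': array([ 0.00029054,  0.00041474, -0.00030421, -0.00014171,  0.00020766,
       -0.00115384, -0.00135202]), 'joint_torque': array([  0.00008163, -52.74826884,  -1.26716875, -15.37432909,
        -0.05190173,  -0.00069598,   0.0000417 ]), 'tool_pos': array([ 0.26157844, -0.56763548,  0.26072359]), 'eef_rot': array([ 0.97677924,  0.21424825, -0.00000715,  0.00002055]), 'contact_force': array([-0.21107517, -0.1244628 , -0.21683441]), 'moment': array([-0.03232459, -0.03448968, -0.03553437]), 'finger_force': 0.0, 'opening': 1.0024282657080084} 0.022
```

```bash
python3 - <<'E'
import cv2
a=cv2.imread('pics/top0.png');cv2.imwrite('pics/top0c.png',cv2.resize(a[110:310,150:470],(800,500),interpolation=cv2.INTER_CUBIC))
E
```

```text
(no output)
```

View pics/top0c.png

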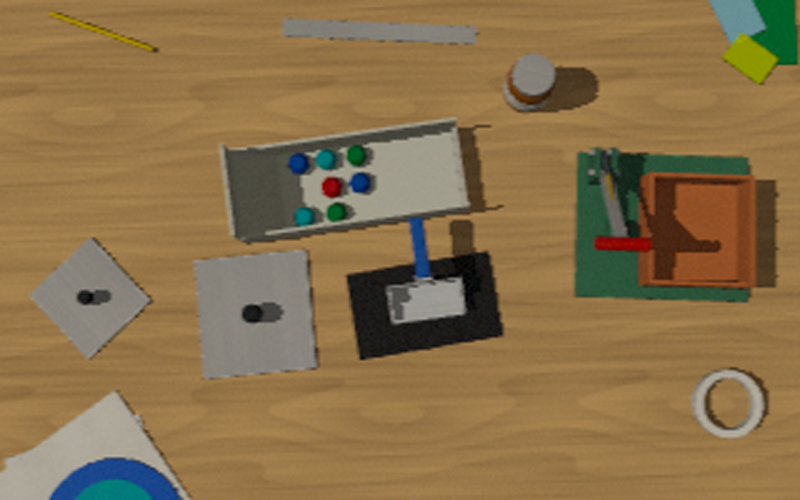

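View pics/scene0.png

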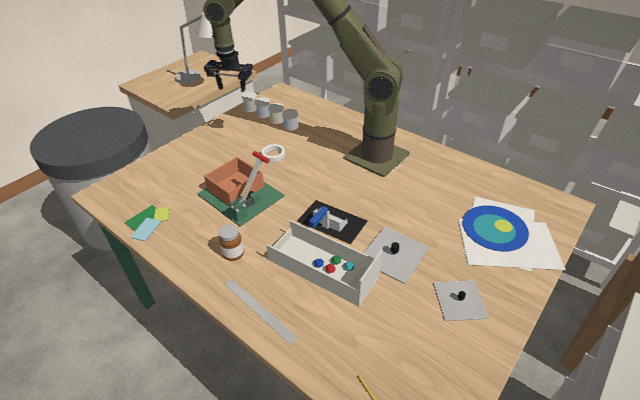

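The top crop shows the trough at (340,180) with its ramp end on the left, holding 7 lumps: 2 blue, 2 teal, 2 green and 1 red. The scoop is at (425,290) on its mat with its mouth towards the robot. The mould is at (697,232), with the lever on its left.

There are two possible covers: (255,313), about 175 mm across, and (90,298), about 130 mm. The larger one at (255,313) is meant.

Next I'll fit the poses to the depth data.

```bash
cat > fit.py <<'E'
from h import *
from scipy.optimize import minimize
def local(P,x,y,a):
    c,s=np.cos(a),np.sin(a);dx,dy=P[:,0]-x,P[:,1]-y
    return c*dx+s*dy,-s*dx+c*dy
def trough(X,Y):
    z=np.where(X<100,5,X-95.);o=(abs(Y)>61);z=np.where(o,75,z)
    z=np.where(X<-170,40,z);z=np.where(X>160,125,z)
    return np.where((abs(Y)>66)|(X<-175)|(X>165),0,z)
def mould(X,Y):
    z=np.where((X>-100)&(X<120)&(Y>-90)&(Y<170),10,0)
    z=np.where((abs(X)<81)&(abs(Y)<76),80,z);return np.where((abs(X)<75)&(abs(Y)<70),16,z)
def cover(X,Y):
    z=np.where((abs(X)<90)&(abs(Y)<85),6,0);return np.where(np.hypot(X,Y)<14,46,z)
def scoop(X,Y):
    z=np.where((abs(X)<27)&(abs(Y)<55),5.5,3)
    z=np.where((abs(abs(Y)-54)<2)&(X>-27)&(X<-5),43,z);z=np.where((abs(abs(Y)-54)<2)&(X>=-5)&(X<22),25,z)
    z=np.where((abs(X+26)<2)&(abs(Y)<55),48,z)
    return np.where((abs(Y)<10)&(X>-117)&(X<-37),101,z)
def fit(P,model,x0,rad,trunc=20,n=400,sig=(.02,.02,.12),seed=0):
    P=P[np.hypot(P[:,0]-x0[0],P[:,1]-x0[1])<rad]
    def f(p):
        X,Y=local(P,*p);return np.minimum(abs(P[:,2]*1000-model(X*1000,Y*1000)),trunc).mean()
    rng=np.random.default_rng(seed);best=min([np.array(x0)]+[np.array(x0)+rng.normal(size=3)*sig for _ in range(n)],key=f)
    for k in range(3):
        best=min([best]+[best+rng.normal(size=3)*np.array([.004,.004,.02])/2**k for _ in range(n)],key=f)
    return best,f(best)
def pts(s,m=None):
    w=cloud(s);k=~np.isnan(w[...,0])
    if m is not None:k&=m
    return w[k]
E
cat > m1.py <<'E'
from fit import *
st=snap('top');ss=snap('scene')
for nm,P in (('top',pts(st)),('both',np.r_[pts(st),pts(ss)])):
    for n,m,x0,rad,sg in (('trough',trough,(.617,.20,1.66),.24,(.02,.02,.08)),('mould',mould,(.535,-.29,-.03),.2,(.02,.02,.08)),
        ('cover',cover,(.417,.343,.08),.16,(.01,.01,.08)),('scoop',scoop,(.42,.09,-3.0),.17,(.02,.02,.15))):
        b,e=fit(P,m,x0,rad,sig=sg,trunc=20 if n!='cover' else 8);print(nm,n,b.round(4),np.degrees(b[2]).round(1),'err',e.round(2))
def blob(s,lo,hi,reg):
    hsv=cv2.cvtColor(s['pixels'],cv2.COLOR_RGB2HSV);w=cloud(s);m=(cv2.inRange(hsv,lo,hi)>0)
    m&=(abs(w[...,0]-reg[0])<reg[2])&(abs(w[...,1]-reg[1])<reg[2]);return m,w
for nm,s in (('top',st),('scene',ss)):
    m,w=blob(s,(105,120,40),(125,255,255),(.5,.09,.1));p=w[m]
    print(nm,'handle',m.sum(),np.nanmean(p,0).round(4),np.nanmin(p,0).round(3),np.nanmax(p,0).round(3))
    m,w=blob(s,(0,0,0),(180,255,55),(.42,.09,.16));m&=(w[...,2]<.01);p=w[m][:,:2].astype(np.float32)
    print('mat',m.sum(),cv2.minAreaRect(p))
    m,w=blob(s,(0,180,80),(6,255,255),(.5,-.18,.1));m&=w[...,2]>.12;p=w[m];print('red',m.sum(),np.nanmean(p,0).round(4),np.nanmin(p,0).round(3),np.nanmax(p,0).round(3))
E
python3 m1.py
```

```text
top trough [0.6119 0.2013 1.6871] 96.7 err 4.6
top mould [ 0.5225 -0.3143 -0.0568] -3.3 err 4.46
top cover [0.4196 0.3447 0.079 ] 4.5 err 2.99
top scoop [ 0.4328  0.0853 -3.0293] -173.6 err 3.95
both trough [0.611  0.2017 1.6897] 96.8 err 5.89
both mould [ 0.5224 -0.3147 -0.0539] -3.1 err 5.87
both cover [0.419  0.3455 0.0752] 4.3 err 2.96
both scoop [ 0.4326  0.0859 -3.0125] -172.6 err 5.17
top handle 116 [0.5063 0.0973 0.0945] [ 0.464  0.083 -0.004] [0.6   0.185 0.11 ]
mat 1415 ((0.42596572637557983, 0.0896596610546112), (0.13084951043128967, 0.21782155334949493), 8.502059936523438)
red 115 [ 0.4942 -0.1706  0.2148] [ 0.484 -0.207  0.2  ] [ 0.503 -0.137  0.223]
scene handle 187 [0.5104 0.0993 0.0897] [ 0.452  0.022 -0.001] [0.549 0.113 0.106]
mat 913 ((0.42619702219963074, 0.09195198118686676), (0.13268037140369415, 0.21934297680854797), 7.895929336547852)
red 50 [ 0.4978 -0.1618  0.2125] [ 0.489 -0.203  0.2  ] [ 0.505 -0.134  0.218]
```

```bash
cat > plan.py <<'E'
from h import *
def tr(yaw,pitch=0): # tool down with tool x heading yaw (deg); pitch>0 = mouth (tool x) up
    return R.from_euler('z',yaw,degrees=True)*R.from_euler('x',180,degrees=True)*R.from_euler('y',pitch,degrees=True)
def step(cur,tgt):
    p0,R0=cur;p1,R1=tgt
    dp=R0.inv().apply(np.array(p1)-p0)*1000;tw=(R0.inv()*R1).as_rotvec()
    n=max(np.linalg.norm(dp)/62.5,np.degrees(np.linalg.norm(tw))/10.7)
    print('dp',dp.round(1).tolist(),'twist',tw.round(3).tolist(),'rows>=%.1f'%n)
def state():
    s=r.get_state();R0=R.from_quat(s['eef_rot']);a=R0.as_matrix()
    print('t',round(s['clock'],2),'pos',s['tool_pos'].round(4),'xhead %.1f pitch %.1f'%(np.degrees(np.arctan2(a[1,0],a[0,0])),np.degrees(np.arcsin(a[2,0]))),'roll(yz) %.1f'%np.degrees(np.arcsin(a[2,1])),'F',s['contact_force'].round(1),'open',round(s['opening'],3),round(s['finger_force'],1),'q',s['q'].round(2))
    return s['tool_pos'],R0
def go(*ts):
    c=state()
    for t in ts: step(c,t);c=t
E
python3 - <<'E'
from plan import *
go(([.30,-.45,.36],tr(70)),([.36,-.25,.36],tr(110)),([.44,-.05,.3],tr(150)),([.504,.095,.22],tr(186.9)),([.504,.095,.091],tr(186.9)))
E
```

```text
t 1.6 pos [ 0.2616 -0.5676  0.2607] xhead 24.7 pitch 0.0 roll(yz) 0.0 F [ 0.6 -0.2 -0.1] open 0.999 0.0 q [ 1.17  0.69 -0.19  1.57  0.16  0.9  -0.22]
dp [84.1, -90.8, -99.3] twist [0.0, 0.0, -0.79] rows>=4.2
dp [208.5, -12.0, -0.0] twist [0.0, 0.0, -0.698] rows>=3.7
dp [160.6, 143.6, 60.0] twist [-0.0, 0.0, -0.698] rows>=3.7
dp [17.1, 157.6, 80.0] twist [0.0, 0.0, -0.644] rows>=3.4
dp [0.0, -0.0, 129.0] twist [0.0, 0.0, 0.0] rows>=2.1
```

Request:
step_arm --motion '[{"dp":[84,-91,-100],"twist":[0,0,-0.79],"hand":1},{"dp":[84,-91,-100],"twist":[0,0,-0.79],"hand":1},{"dp":[84,-91,-100],"twist":[0,0,-0.79],"hand":1},{"dp":[84,-91,-100],"twist":[0,0,-0.79],"hand":1},{"dp":[84,-91,-100],"twist":[0,0,-0.79],"hand":1}]'

```text
clock: 2.22
tool_pos: [0.2997, -0.4498, 0.3611]
eef_rot: [0.819, 0.574, -0.0, 0.0]
contact_force: [1.3, -0.5, 0.1]
opening: 0.999
finger_force: 0.0
```

Request:
step_arm --motion '[{"dp":[208,-12,0],"twist":[0,0,-0.7],"hand":1},{"dp":[208,-12,0],"twist":[0,0,-0.7],"hand":1},{"dp":[208,-12,0],"twist":[0,0,-0.7],"hand":1},{"dp":[208,-12,0],"twist":[0,0,-0.7],"hand":1},{"dp":[208,-12,0],"twist":[0,0,-0.7],"hand":1}]'

```text
clock: 2.85
tool_pos: [0.3599, -0.2494, 0.3606]
eef_rot: [0.573, 0.82, 0.0, -0.0]
contact_force: [-0.4, -0.7, -0.3]
opening: 1.0
finger_force: 0.0
```

Request:
step_arm --motion '[{"dp":[160,143,60],"twist":[0,0,-0.7],"hand":1},{"dp":[160,143,60],"twist":[0,0,-0.7],"hand":1},{"dp":[160,143,60],"twist":[0,0,-0.7],"hand":1},{"dp":[160,143,60],"twist":[0,0,-0.7],"hand":1},{"dp":[160,143,60],"twist":[0,0,-0.7],"hand":1}]'

```text
clock: 3.48
tool_pos: [0.4398, -0.0501, 0.2998]
eef_rot: [0.258, 0.966, 0.001, -0.001]
contact_force: [0.5, -0.6, -0.4]
opening: 1.004
finger_force: 0.0
```

```bash
python3 - <<'E'
from plan import *
go(([.504,.095,.22],tr(186.9)),([.504,.095,.091],tr(186.9)))
E
```

```text
t 3.48 pos [ 0.4398 -0.0501  0.2998] xhead 150.1 pitch 0.1 roll(yz) 0.0 F [ 0.5 -0.6 -0.4] open 1.004 0.0 q [ 0.57  0.5  -0.84  2.02  0.49  0.84  0.5 ]
dp [16.5, 157.7, 80.0] twist [0.001, -0.001, -0.642] rows>=3.4
dp [0.0, -0.0, 129.0] twist [0.0, 0.0, 0.0] rows>=2.1
```

```bash
cat > ms.py <<'E'
from fit import *
st=snap('top');ss=snap('scene')
for nm,P in (('top',pts(st)),('scene',pts(ss)),('both',np.r_[pts(st),pts(ss)])):
    P=P[P[:,2]<.125]
    b,e=fit(P,scoop,(.4327,.0856,-3.02),.15,sig=(.03,.03,.2));d=np.array([np.cos(b[2]),np.sin(b[2])]);print(nm,b.round(4),np.degrees(b[2]).round(1),e.round(2),'grip',(b[:2]-.072*d).round(4))
E
python3 ms.py
```

```text
top [ 0.433   0.0856 -3.0359] -173.9 3.89 grip [0.5046 0.0932]
scene [ 0.4352  0.0885 -3.0255] -173.4 6.93 grip [0.5067 0.0968]
both [ 0.4331  0.0855 -3.0016] -172.0 5.32 grip [0.5044 0.0955]
```

Unmoved. Grasp it.

Request:
step_arm --motion '[{"dp":[16,158,80],"twist":[0,0,-0.64],"hand":1},{"dp":[16,158,80],"twist":[0,0,-0.64],"hand":1},{"dp":[16,158,80],"twist":[0,0,-0.64],"hand":1},{"dp":[16,158,80],"twist":[0,0,-0.64],"hand":1},{"dp":[16,158,80],"twist":[0,0,-0.64],"hand":1}]'

```text
clock: 4.2
tool_pos: [0.5039, 0.0919, 0.2201]
eef_rot: [-0.057, 0.998, -0.001, -0.001]
contact_force: [0.4, 0.3, 0.2]
opening: 1.001
finger_force: 0.0
```

Request:
step_arm --motion '[{"dp":[0,0,40],"twist":[0,0,0],"hand":1},{"dp":[0,0,80],"twist":[0,0,0],"hand":1},{"dp":[0,0,110],"twist":[0,0,0],"hand":1},{"dp":[0,0,129],"twist":[0,0,0],"hand":1},{"dp":[0,0,129],"twist":[0,0,0],"hand":1}]'

```text
clock: 4.82
tool_pos: [0.5033, 0.0915, 0.0911]
eef_rot: [-0.057, 0.998, -0.001, -0.001]
contact_force: [-1.3, 0.1, -0.2]
opening: 0.999
finger_force: 0.0
```

Request:
step_arm --motion '[{"dp":[0,0,0],"twist":[0,0,0],"hand":-1},{"dp":[0,0,0],"twist":[0,0,0],"hand":-1},{"dp":[0,0,0],"twist":[0,0,0],"hand":-1},{"dp":[0,0,0],"twist":[0,0,0],"hand":-1},{"dp":[0,0,0],"twist":[0,0,0],"hand":-1}]' --force 55

```text
clock: 5.45
tool_pos: [0.5035, 0.0943, 0.0918]
eef_rot: [-0.06, 0.998, -0.0, 0.0]
contact_force: [0.1, -0.1, -0.5]
opening: 0.458
finger_force: 0.0
```

```bash
python3 - <<'E'
from plan import *
state()
E
python3 ms.py
```

```text
t 5.45 pos [0.5035 0.0943 0.0918] xhead -173.1 pitch -0.0 roll(yz) -0.0 F [ 0.1 -0.1 -0.5] open 0.458 0.0 q [ 0.12  0.91 -0.68  2.01  1.04  0.61  0.4 ]
top [ 0.4329  0.0853 -3.0383] -174.1 3.56 grip [0.5045 0.0928]
scene [ 0.438   0.0878 -3.0118] -172.6 7.9 grip [0.5094 0.0971]
both [ 0.4338  0.0861 -3.0066] -172.3 5.64 grip [0.5051 0.0958]
```

Fingers still closing; wait, then lift.

Request:
step_arm --motion '[{"dp":[0,0,0],"twist":[0,0,0],"hand":-1},{"dp":[0,0,0],"twist":[0,0,0],"hand":-1},{"dp":[0,0,0],"twist":[0,0,0],"hand":-1},{"dp":[0,0,0],"twist":[0,0,0],"hand":-1},{"dp":[0,0,0],"twist":[0,0,0],"hand":-1}]' --force 55

```text
clock: 6.18
tool_pos: [0.5035, 0.0943, 0.0917]
eef_rot: [-0.06, 0.998, 0.0, 0.0]
contact_force: [-0.6, 1.0, 0.0]
opening: 0.219
finger_force: 54.7
```

Request:
step_arm --motion '[{"dp":[0,0,-30],"twist":[0,0,0],"hand":-1},{"dp":[0,0,-70],"twist":[0,0,0],"hand":-1},{"dp":[0,0,-110],"twist":[0,0,0],"hand":-1},{"dp":[0,0,-150],"twist":[0,0,0],"hand":-1},{"dp":[0,0,-150],"twist":[0,0,0],"hand":-1}]'

```text
clock: 6.8
tool_pos: [0.5047, 0.0947, 0.2438]
eef_rot: [-0.06, 0.998, 0.0, 0.002]
contact_force: [0.1, 0.7, -3.5]
opening: 0.22
finger_force: 54.7
```

```bash
cat > mg.py <<'E'
from plan import *
from fit import *
# scoop relative to tool: fit pan underside/walls from scene cloud in tool frame
def meas(cam):
    p,R0=state();s=snap(cam);w=cloud(s);k=~np.isnan(w[...,0]);hsv=cv2.cvtColor(s['pixels'],cv2.COLOR_RGB2HSV)
    L=R0.inv().apply(w[k]-p)*1000 # tool frame mm
    return L,hsv[k],s
E
python3 - <<'E'
from plan import *
state();s=snap('scene','g1.png');u,v=px(s,r.get_state()['tool_pos']);u,v=int(u),int(v)
a=cv2.imread('pics/g1.png');cv2.imwrite('pics/g1c.png',cv2.resize(a[max(0,v-70):v+90,max(0,u-100):u+100],None,fx=4,fy=3.7,interpolation=cv2.INTER_CUBIC))
E
```

```text
t 6.8 pos [0.5047 0.0947 0.2438] xhead -173.1 pitch -0.3 roll(yz) 0.0 F [ 0.1  0.7 -3.5] open 0.22 54.7 q [ 0.26  0.7  -0.9   1.9   0.71  0.89  0.69]
```

View pics/g1c.png

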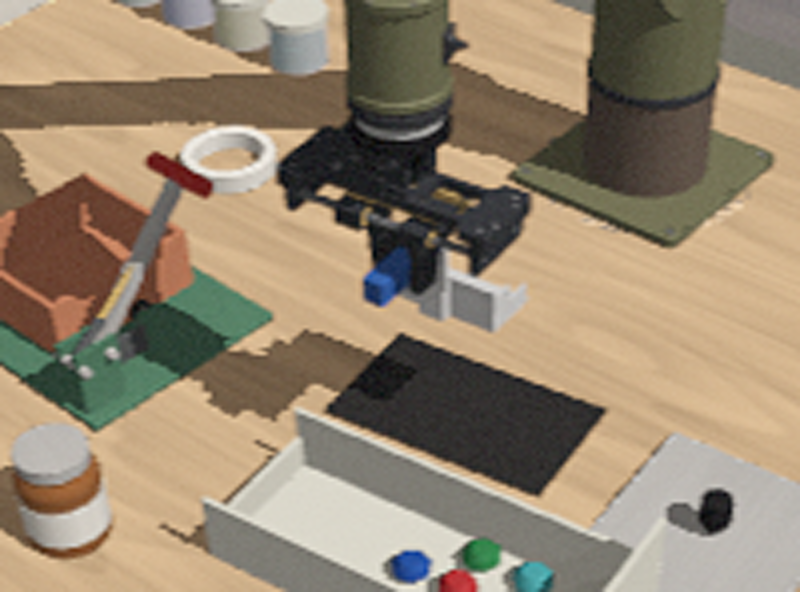

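Scoop is firmly held in a level pose. Now I'll locate the lumps in the trough frame and plan the entry.

```bash
cat > lumps.py <<'E'
from fit import *
T0=(.6115,.2015,np.radians(96.75))
def W(x,y=0): # trough mm -> world xy
    c,s=np.cos(T0[2]),np.sin(T0[2]);return np.array([T0[0]+(c*x-s*y)/1000,T0[1]+(s*x+c*y)/1000])
def lumps(reg='trough',cams=('top',)):
    for cam in cams:
        s=snap(cam);w=cloud(s);hsv=cv2.cvtColor(s['pixels'],cv2.COLOR_RGB2HSV)
        X,Y=local(w.reshape(-1,3),*T0);X=X.reshape(400,640)*1000;Y=Y.reshape(400,640)*1000
        m=((hsv[...,1]>130)&(hsv[...,2]>40)&(abs(Y)<66)&(X>-175)&(X<165)).astype(np.uint8)
        for nm,lo,hi in (('blue',103,125),('teal',83,102),('green',50,82),('red',0,10),('other',11,49)):
            mm=m*((hsv[...,0]>=lo)&(hsv[...,0]<=hi));n,l,st,c=cv2.connectedComponentsWithStats(mm.astype(np.uint8),connectivity=4)
            for i in range(1,n):
                if st[i,4]>=8: k=l==i;print(cam,nm,st[i,4],'trough xy',np.nanmedian(X[k]).round(),np.nanmedian(Y[k]).round(),'z',np.nanmax(w[k][:,2]).round(3),'px',c[i].round())
if __name__=='__main__': lumps()
E
python3 lumps.py; python3 - <<'E'
from plan import *
from lumps import W
a=W(-131)
go(([.57,.085,.26],tr(141)),([*a,.25],tr(96.75)),([*a,.105],tr(96.75)))
E
```

```text
top blue 48 trough xy 68.0 -41.0 z 0.029 px [269. 175.]
top blue 48 trough xy -20.0 1.0 z 0.033 px [294. 183.]
top teal 46 trough xy 25.0 -40.0 z 0.032 px [280. 173.]
top teal 48 trough xy 70.0 41.0 z 0.031 px [271. 196.]
top green 44 trough xy -19.0 -40.0 z 0.032 px [292. 172.]
top green 40 trough xy 22.0 41.0 z 0.033 px [284. 194.]
top red 10 trough xy 35.0 6.0 z 0.026 px [280. 186.]
t 6.9 pos [0.503  0.0933 0.2409] xhead -173.1 pitch 0.1 roll(yz) -0.1 F [ 0.  -0.9 -2.5] open 0.216 54.7 q [ 0.26  0.7  -0.9   1.9   0.71  0.89  0.69]
dp [-65.5, -16.3, -19.1] twist [-0.002, -0.0, 0.8] rows>=4.3
dp [-52.8, 25.2, 10.0] twist [-0.0, -0.0, 0.772] rows>=4.1
dp [0.0, -0.0, 145.0] twist [0.0, 0.0, 0.0] rows>=2.3
```

Request:
step_arm --motion '[{"dp":[-66,-16,-19],"twist":[0,0,0.8],"hand":-1},{"dp":[-66,-16,-19],"twist":[0,0,0.8],"hand":-1},{"dp":[-66,-16,-19],"twist":[0,0,0.8],"hand":-1},{"dp":[-66,-16,-19],"twist":[0,0,0.8],"hand":-1},{"dp":[-66,-16,-19],"twist":[0,0,0.8],"hand":-1}]'

```text
clock: 7.52
tool_pos: [0.5697, 0.0855, 0.2583]
eef_rot: [0.334, 0.942, -0.002, -0.001]
contact_force: [0.2, -0.7, -3.2]
opening: 0.222
finger_force: 54.7
```

Request:
step_arm --motion '[{"dp":[-70,42,10],"twist":[0,0,0.772],"hand":-1},{"dp":[-70,42,10],"twist":[0,0,0.772],"hand":-1},{"dp":[-70,42,10],"twist":[0,0,0.772],"hand":-1},{"dp":[-70,42,10],"twist":[0,0,0.772],"hand":-1},{"dp":[-70,42,10],"twist":[0,0,0.772],"hand":-1}]'

```text
clock: 8.15
tool_pos: [0.6505, 0.0744, 0.2483]
eef_rot: [0.663, 0.748, -0.002, -0.001]
contact_force: [-0.6, -0.0, -3.5]
opening: 0.218
finger_force: 54.7
```

```bash
python3 - <<'E'
from plan import *
from lumps import W
a=W(-155)
go(([*a,.22],tr(96.75)),([*a,.105],tr(96.75)))
s=snap('top','t2.png')
b=cv2.imread('pics/t2.png');cv2.imwrite('pics/t2c.png',cv2.resize(b[150:250,220:380],(800,500),interpolation=cv2.INTER_CUBIC))
E
```

```text
t 8.15 pos [0.6505 0.0744 0.2483] xhead 96.9 pitch -0.1 roll(yz) -0.3 F [-0.6 -0.  -3.5] open 0.218 54.7 q [ 0.05  0.77 -0.46  1.47  0.38  1.   -0.39]
dp [-24.0, -23.7, 28.4] twist [-0.005, 0.002, 0.002] rows>=0.7
dp [0.0, -0.0, 115.0] twist [0.0, 0.0, 0.0] rows>=1.8
```

View pics/t2c.png

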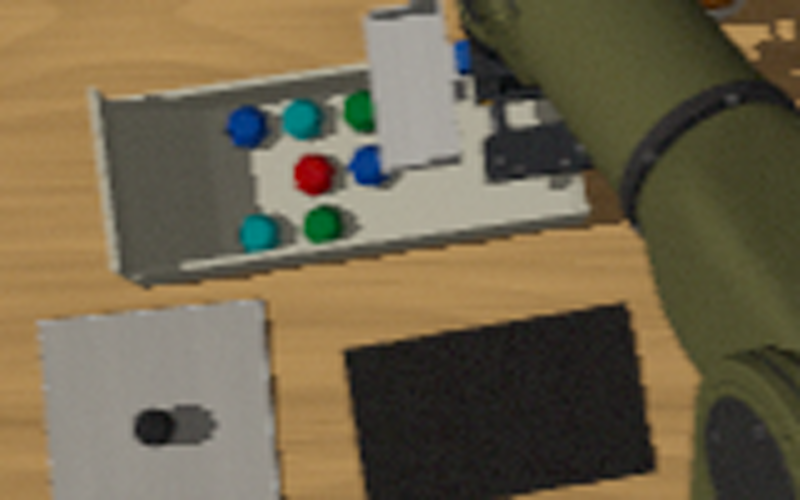

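Request:
step_arm --motion '[{"dp":[-24,-24,28],"twist":[-0.005,0.002,0.002],"hand":-1},{"dp":[-24,-24,28],"twist":[-0.005,0.002,0.002],"hand":-1},{"dp":[-24,-24,28],"twist":[-0.005,0.002,0.002],"hand":-1}]'

```text
clock: 8.57
tool_pos: [0.6308, 0.0483, 0.2223]
eef_rot: [0.664, 0.748, 0.002, 0.001]
contact_force: [-0.3, 0.4, -3.7]
opening: 0.217
finger_force: 54.7
```

Request:
step_arm --motion '[{"dp":[0,0,30],"twist":[0,0,0],"hand":-1},{"dp":[0,0,60],"twist":[0,0,0],"hand":-1},{"dp":[0,0,90],"twist":[0,0,0],"hand":-1},{"dp":[0,0,112],"twist":[0,0,0],"hand":-1},{"dp":[0,0,112],"twist":[0,0,0],"hand":-1}]'

```text
clock: 9.2
tool_pos: [0.6309, 0.0494, 0.1095]
eef_rot: [0.664, 0.748, 0.002, -0.0]
contact_force: [-0.4, -0.6, -3.8]
opening: 0.223
finger_force: 54.7
```

```bash
python3 - <<'E'
from plan import *
from lumps import W
go(([*W(-155),.099],tr(96.75)))
E
```

```text
t 9.2 pos [0.6309 0.0494 0.1095] xhead 96.8 pitch 0.1 roll(yz) 0.2 F [-0.4 -0.6 -3.8] open 0.223 54.7 q [ 0.06  0.92 -0.38  1.65  0.49  0.67 -0.46]
dp [-1.7, -1.4, 10.5] twist [0.003, -0.003, 0.001] rows>=0.2
```

Request:
step_arm --motion '[{"dp":[-1,-1,5],"twist":[-0.002,-0.03,0],"hand":-1},{"dp":[-1,-1,10],"twist":[-0.002,-0.03,0],"hand":-1},{"dp":[-1,-1,10],"twist":[-0.002,-0.03,0],"hand":-1}]'

```text
clock: 9.57
tool_pos: [0.6306, 0.0478, 0.101]
eef_rot: [0.664, 0.747, -0.007, 0.013]
contact_force: [-0.3, 0.3, -2.9]
opening: 0.218
finger_force: 54.7
```

Request:
step_arm --motion '[{"dp":[0,0,2],"twist":[0,0,0],"hand":-1},{"dp":[0,0,2],"twist":[0,0,0],"hand":-1}]'

```text
clock: 9.82
tool_pos: [0.6306, 0.0471, 0.0988]
eef_rot: [0.665, 0.747, -0.007, 0.013]
contact_force: [-0.2, 0.3, -2.3]
opening: 0.223
finger_force: 54.7
```

Request:
step_arm --motion '[{"dp":[0,0,2],"twist":[0,0,0],"hand":-1},{"dp":[0,0,2],"twist":[0,0,0],"hand":-1}]'

```text
clock: 10.07
tool_pos: [0.6308, 0.0473, 0.0968]
eef_rot: [0.665, 0.747, -0.006, 0.013]
contact_force: [-0.0, 0.6, -0.6]
opening: 0.225
finger_force: 54.7
```

Request:
step_arm --motion '[{"dp":[0,0,0.6],"twist":[0,0,0],"hand":-1},{"dp":[15,0,0.5],"twist":[0,0,0],"hand":-1},{"dp":[30,0,0],"twist":[0,0,0],"hand":-1},{"dp":[45,0,-0.5],"twist":[0,0,0],"hand":-1},{"dp":[60,0,-1],"twist":[0,0,0],"hand":-1}]'

```text
clock: 10.7
tool_pos: [0.6233, 0.1084, 0.0961]
eef_rot: [0.664, 0.747, -0.007, 0.013]
contact_force: [0.5, -2.3, 0.6]
opening: 0.215
finger_force: 54.8
```

```bash
python3 - <<'E'
from plan import *
from lumps import *
p,R0=state();print(np.array(local(p[None],*T0))*1000)
lumps()
E
```

```text
t 10.7 pos [0.6233 0.1084 0.0961] xhead 96.7 pitch -1.6 roll(yz) 0.4 F [ 0.5 -2.3  0.6] open 0.215 54.8 q [-0.08  0.93 -0.34  1.66  0.51  0.65 -0.58]
[[-93.83741079]
 [ -0.73747625]]
top blue 48 trough xy 72.0 -39.0 z 0.033 px [268. 175.]
top blue 49 trough xy 4.0 2.0 z 0.034 px [288. 184.]
top teal 56 trough xy 44.0 -41.0 z 0.03 px [275. 174.]
top teal 48 trough xy 70.0 41.0 z 0.032 px [271. 196.]
top green 50 trough xy 11.0 -38.0 z 0.035 px [284. 173.]
top green 39 trough xy 22.0 42.0 z 0.032 px [284. 195.]
top red 11 trough xy 40.0 -1.0 z 0.029 px [278. 184.]
```

Request:
step_arm --motion '[{"dp":[15,0,-0.5],"twist":[0,0,0],"hand":-1},{"dp":[30,0,-1],"twist":[0,0,0],"hand":-1},{"dp":[45,0,-1.5],"twist":[0,0,0],"hand":-1},{"dp":[60,0,-2],"twist":[0,0,0],"hand":-1},{"dp":[72,0,-2.4],"twist":[0,0,0],"hand":-1}]'

```text
clock: 11.38
tool_pos: [0.615, 0.1792, 0.0964]
eef_rot: [0.664, 0.747, -0.007, 0.013]
contact_force: [0.9, -3.2, 1.0]
opening: 0.22
finger_force: 54.8
```

Request:
step_arm --motion '[{"dp":[8,0,-0.3],"twist":[0,0,0],"hand":-1},{"dp":[15,0,-0.6],"twist":[0,0,0],"hand":-1},{"dp":[15,0,-0.6],"twist":[0,0,0],"hand":-1}]'

```text
clock: 11.75
tool_pos: [0.613, 0.1945, 0.0964]
eef_rot: [0.664, 0.747, -0.006, 0.012]
contact_force: [0.3, -0.7, -1.8]
opening: 0.224
finger_force: 54.8
```

```bash
python3 - <<'E'
from plan import *
from lumps import *
p,R0=state();print(np.array(local(p[None],*T0))*1000)
lumps()
s=snap('top','t3.png')
b=cv2.imread('pics/t3.png');cv2.imwrite('pics/t3c.png',cv2.resize(b[150:220,230:342],(800,500),interpolation=cv2.INTER_CUBIC))
E
```

```text
t 11.75 pos [0.613  0.1945 0.0964] xhead 96.7 pitch -1.5 roll(yz) 0.4 F [ 0.3 -0.7 -1.8] open 0.224 54.8 q [-0.22  0.94 -0.33  1.62  0.48  0.67 -0.68]
[[-7.14222883]
 [-0.70956614]]
top blue 41 trough xy 106.0 -20.0 z 0.046 px [259. 181.]
top blue 50 trough xy 66.0 2.0 z 0.035 px [271. 186.]
top teal 44 trough xy 92.0 -42.0 z 0.035 px [263. 176.]
top teal 40 trough xy 96.0 34.0 z 0.041 px [264. 195.]
top green 29 trough xy 72.0 -25.0 z 0.035 px [269. 179.]
top green 46 trough xy 72.0 34.0 z 0.033 px [271. 194.]
top red 11 trough xy 105.0 3.0 z 0.032 px [261. 188.]
```

View pics/t3c.png

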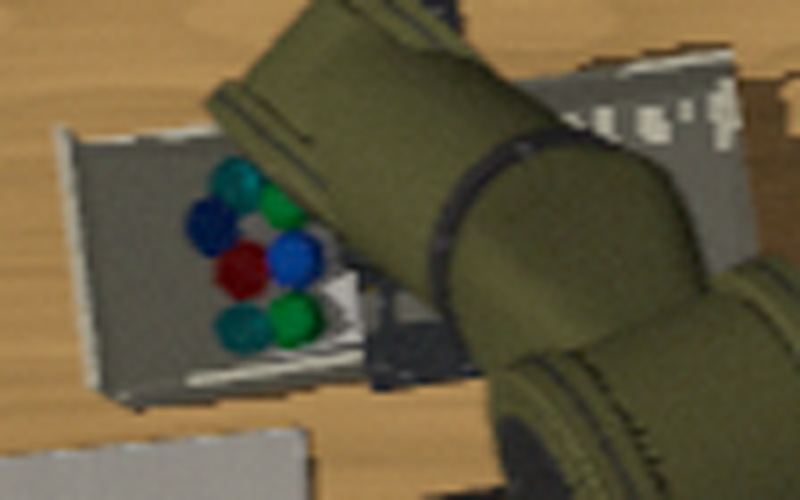

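```bash
cat > path.py <<'E'
from plan import *
from lumps import W
def tcp(xl,zl,th):
    t=np.radians(th);c,s=np.cos(t),np.sin(t)
    x=xl-98.5*c-88.7*s; z=zl-98.5*s+88.7*c
    return ([*W(x),z/1000],tr(96.75,th))
def rows(path):
    p0,R0=state()
    for a in path:
        p,Q=tcp(*a);dp=R0.inv().apply(np.array(p)-p0)*1000;tw=(R0.inv()*Q).as_rotvec();print(a,dp.round(1),tw.round(3),np.round(p,3))
E
python3 - <<'E'
from path import *
rows([(98,5,-1.5),(100,6,0),(108,14,6),(116,22,13),(124,31,21),(132,40,28),(132,48,30),(120,70,30),(105,110,30),(95,150,30)])
E
```

```text
t 11.85 pos [0.613  0.1942 0.0963] xhead 96.7 pitch -1.5 roll(yz) 0.4 F [ 0.1  0.9 -1.7] open 0.221 54.8 q [-0.22  0.94 -0.33  1.62  0.48  0.67 -0.68]
(98, 5, -1.5) [ 9.3 -0.7 -0.2] [ 0.007  0.    -0.001] [0.611 0.203 0.096]
(100, 6, 0) [ 8.9 -0.7  1.4] [ 0.007  0.026 -0.001] [0.611 0.203 0.095]
(108, 14, 6) [ 8.3 -0.7  4.2] [ 0.007  0.131 -0.   ] [0.611 0.202 0.092]
(116, 22, 13) [ 7.7 -0.7  9.9] [ 0.007  0.253 -0.   ] [0.611 0.202 0.086]
(124, 31, 21) [ 8.1 -0.8 17.6] [0.007 0.393 0.   ] [0.611 0.202 0.079]
(132, 40, 28) [11.4 -0.8 24. ] [0.007 0.515 0.001] [0.611 0.205 0.072]
(132, 48, 30) [10.3 -0.8 20.5] [0.007 0.55  0.001] [0.611 0.204 0.076]
(120, 70, 30) [-2.3 -0.6 -1.2] [0.007 0.55  0.001] [0.613 0.192 0.098]
(105, 110, 30) [-18.3  -0.4 -40.8] [0.007 0.55  0.001] [0.614 0.177 0.138]
(95, 150, 30) [-29.4  -0.1 -80.5] [0.007 0.55  0.001] [0.616 0.167 0.178]
```

Request:
step_arm --motion '[{"dp":[9,0,0],"twist":[0,0,0],"hand":-1},{"dp":[9,0,1],"twist":[0.007,0.026,0],"hand":-1},{"dp":[8.5,-0.5,4],"twist":[0.007,0.13,0],"hand":-1},{"dp":[8,-0.5,9.5],"twist":[0.007,0.25,0],"hand":-1},{"dp":[8,-0.5,17],"twist":[0.007,0.39,0],"hand":-1}]'

```text
clock: 12.48
tool_pos: [0.6118, 0.2005, 0.079]
eef_rot: [0.653, 0.736, 0.121, -0.136]
contact_force: [-0.0, -0.4, -7.8]
opening: 0.219
finger_force: 54.7
```

```bash
python3 - <<'E'
from path import *
rows([(130,40,26),(132,48,30),(120,70,30),(105,110,30),(95,150,30)])
import lumps; lumps.lumps()
E
```

```text
t 12.47 pos [0.6118 0.2005 0.079 ] xhead 96.8 pitch 20.9 roll(yz) 0.0 F [-0.  -0.4 -7.8] open 0.219 54.7 q [ 0.12  1.04 -0.64  1.65  0.36  0.53 -0.42]
(130, 40, 26) [ 2.4 -0.2  3.6] [-0.     0.088  0.001] [0.611 0.204 0.077]
(132, 48, 30) [ 1.9 -0.2  4.4] [-0.     0.158  0.001] [0.611 0.204 0.076]
(120, 70, 30) [ -1.5  -0.2 -20.4] [-0.     0.158  0.001] [0.613 0.192 0.098]
(105, 110, 30) [ -1.2  -0.2 -63.1] [-0.     0.158  0.001] [0.614 0.177 0.138]
(95, 150, 30) [   3.8   -0.2 -104. ] [-0.     0.158  0.001] [0.616 0.167 0.178]
top blue 46 trough xy 23.0 1.0 z 0.105 px [281. 181.]
top blue 46 trough xy 122.0 -15.0 z 0.06 px [255. 183.]
top blue 50 trough xy 82.0 3.0 z 0.046 px [267. 186.]
top teal 49 trough xy 106.0 -37.0 z 0.054 px [258. 176.]
top teal 48 trough xy 118.0 37.0 z 0.06 px [257. 196.]
top green 50 trough xy 82.0 -26.0 z 0.046 px [265. 179.]
top green 48 trough xy 89.0 36.0 z 0.049 px [266. 195.]
top red 9 trough xy 102.0 15.0 z 0.047 px [261. 190.]
top other 9 trough xy -147.0 -42.0 z 0.397 px [328. 143.]
top other 11 trough xy -168.0 -17.0 z 0.421 px [337. 149.]
```

Request:
step_arm --motion '[{"dp":[2.5,0,3],"twist":[0,0.09,0],"hand":-1},{"dp":[2,0,0],"twist":[0,0.16,0],"hand":-1},{"dp":[0,0,-10],"twist":[0,0.2,0],"hand":-1},{"dp":[-1,0,-22],"twist":[0,0.22,0],"hand":-1},{"dp":[-1,0,-37],"twist":[0,0.22,0],"hand":-1}]'

```text
clock: 13.15
tool_pos: [0.6136, 0.186, 0.1135]
eef_rot: [0.637, 0.716, 0.19, -0.214]
contact_force: [0.1, 0.2, -4.5]
opening: 0.219
finger_force: 54.8
```

Request:
step_arm --motion '[{"dp":[0,0,-15],"twist":[0,0,0],"hand":-1},{"dp":[0,0,-35],"twist":[0,0,0],"hand":-1},{"dp":[0,0,-55],"twist":[0,0,0],"hand":-1},{"dp":[5,0,-75],"twist":[0,0,0],"hand":-1},{"dp":[5,0,-75],"twist":[0,0,0],"hand":-1}]'

```text
clock: 13.78
tool_pos: [0.6196, 0.1495, 0.1813]
eef_rot: [0.636, 0.716, 0.192, -0.213]
contact_force: [0.6, -0.1, -5.8]
opening: 0.221
finger_force: 54.8
```

```bash
python3 - <<'E'
from plan import *
from h import *
state()
import lumps; lumps.lumps()
s=snap('scene','s4.png')
u,v=px(s,r.get_state()['tool_pos']);u,v=int(u),int(v)
b=cv2.imread('pics/s4.png');cv2.imwrite('pics/s4c.png',cv2.resize(b[v-40:v+85,u-100:u+100],(800,500),interpolation=cv2.INTER_CUBIC))
E
```

```text
t 13.78 pos [0.6196 0.1495 0.1813] xhead 96.9 pitch 33.3 roll(yz) 0.3 F [ 0.6 -0.1 -5.8] open 0.221 54.8 q [ 0.41  1.03 -0.92  1.6   0.25  0.72 -0.24]
top blue 82 trough xy -39.0 -2.0 z 0.212 px [296. 173.]
top blue 11 trough xy -73.0 -4.0 z 0.242 px [306. 172.]
top blue 52 trough xy 38.0 1.0 z 0.166 px [275. 179.]
top teal 64 trough xy 61.0 -39.0 z 0.18 px [266. 168.]
top teal 65 trough xy 74.0 36.0 z 0.185 px [265. 190.]
top green 52 trough xy 39.0 -29.0 z 0.172 px [273. 170.]
top green 55 trough xy 40.0 33.0 z 0.167 px [275. 188.]
top red 13 trough xy 74.0 8.0 z 0.18 px [264. 182.]
```

View pics/s4c.png

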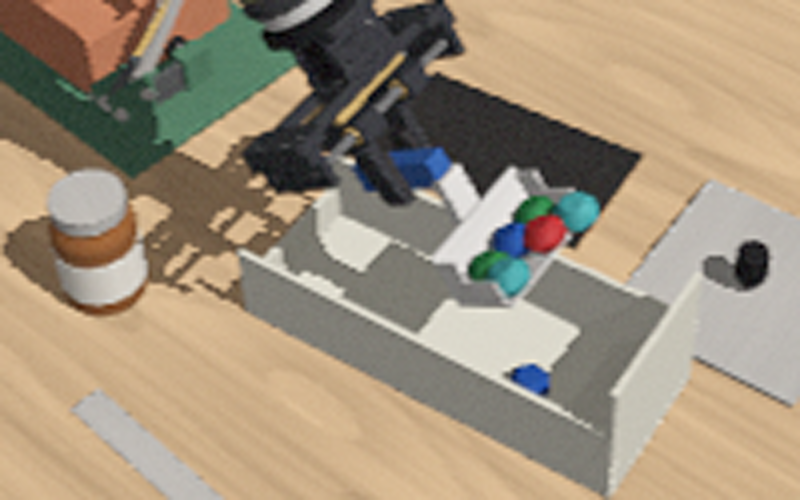

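Six lumps are in the pan, seen at (520,240) in the crop. One blue lump remains in the trough at (530,380). Next: carry the six to the mould.

```bash
cat > mp.py <<'E'
from plan import *
M0=(.5225,-.3145,np.radians(-3.2))
def MW(x,y):
    c,s=np.cos(M0[2]),np.sin(M0[2]);return [M0[0]+(c*x-s*y)/1000,M0[1]+(s*x+c*y)/1000]
def mt(lx,ly,zl,th):
    t=np.radians(th);c,s=np.cos(t),np.sin(t)
    f=98.5*c+88.7*s; z=zl-98.5*s+88.7*c
    return ([*MW(lx+f,ly),z/1000],tr(176.8,th))
E
python3 - <<'E'
from mp import *
go(([.615,.10,.31],tr(97,36)),([.615,.03,.33],tr(124,36)),([.63,-.06,.33],tr(152,36)),([.64,-.17,.33],tr(176.8,34)),mt(15,-12,300,30))
for a in [(15,-12,300,30),(15,-12,200,20),(15,-12,110,0),(15,-12,95,-55)]: print(np.round(mt(*a)[0],3))
E
```

```text
t 13.88 pos [0.6179 0.1498 0.179 ] xhead 96.8 pitch 33.3 roll(yz) 0.0 F [-0.7  0.3 -5.9] open 0.218 54.8 q [ 0.41  1.03 -0.91  1.61  0.25  0.72 -0.24]
dp [30.8, -8.7, -136.4] twist [0.002, 0.047, -0.003] rows>=2.2
dp [-44.5, -8.5, -57.0] twist [0.277, 0.0, -0.381] rows>=2.5
dp [-67.1, -37.9, -48.8] twist [0.287, 0.0, -0.395] rows>=2.6
dp [-48.9, -92.4, -35.5] twist [0.248, -0.034, -0.355] rows>=2.3
dp [-30.7, -162.8, -17.8] twist [0.0, -0.07, -0.0] rows>=2.7
[ 0.666 -0.335  0.328]
[ 0.66  -0.334  0.25 ]
[ 0.635 -0.333  0.199]
[ 0.521 -0.326  0.227]
```

Request:
step_arm --motion '[{"dp":[6,-2,-27],"twist":[0,0.009,0],"hand":-1},{"dp":[12,-4,-54],"twist":[0,0.018,0],"hand":-1},{"dp":[18,-5,-82],"twist":[0,0.027,0],"hand":-1},{"dp":[25,-7,-109],"twist":[0,0.036,0],"hand":-1},{"dp":[31,-9,-136],"twist":[0,0.045,0],"hand":-1}]'

```text
clock: 14.5
tool_pos: [0.614, 0.1005, 0.3093]
eef_rot: [0.631, 0.712, 0.204, -0.231]
contact_force: [-0.3, 1.0, -5.4]
opening: 0.222
finger_force: 55.0
```

Request:
step_arm --motion '[{"dp":[-9,-2,-11],"twist":[0.055,0,-0.076],"hand":-1},{"dp":[-18,-3,-23],"twist":[0.11,0,-0.152],"hand":-1},{"dp":[-27,-5,-34],"twist":[0.166,0,-0.228],"hand":-1},{"dp":[-36,-7,-46],"twist":[0.22,0,-0.304],"hand":-1},{"dp":[-44,-8,-57],"twist":[0.277,0,-0.381],"hand":-1}]'

```text
clock: 15.12
tool_pos: [0.6151, 0.0305, 0.3288]
eef_rot: [0.447, 0.84, 0.144, -0.272]
contact_force: [0.0, 0.1, -4.9]
opening: 0.22
finger_force: 55.0
```

```bash
python3 - <<'E'
from mp import *
go(([.63,-.06,.33],tr(152,36)),([.64,-.17,.33],tr(176.8,34)),mt(15,-12,300,30))
E
```

```text
t 15.12 pos [0.6151 0.0305 0.3288] xhead 123.9 pitch 35.9 roll(yz) -0.1 F [ 0.   0.1 -4.9] open 0.22 55.0 q [ 0.52  1.01 -1.1   1.18  0.25  1.53  0.19]
dp [-66.9, -38.2, -49.7] twist [0.286, 0.002, -0.397] rows>=2.6
dp [-48.9, -92.4, -35.5] twist [0.248, -0.034, -0.355] rows>=2.3
dp [-30.7, -162.8, -17.8] twist [0.0, -0.07, -0.0] rows>=2.7
```

Request:
step_arm --motion '[{"dp":[-13,-8,-10],"twist":[0.057,0,-0.079],"hand":-1},{"dp":[-27,-15,-20],"twist":[0.114,0,-0.159],"hand":-1},{"dp":[-40,-23,-30],"twist":[0.172,0,-0.238],"hand":-1},{"dp":[-53,-30,-40],"twist":[0.229,0,-0.318],"hand":-1},{"dp":[-67,-38,-50],"twist":[0.286,0,-0.397],"hand":-1}]'

```text
clock: 15.75
tool_pos: [0.6308, -0.0591, 0.33]
eef_rot: [0.23, 0.923, 0.076, -0.299]
contact_force: [0.2, 0.4, -5.3]
opening: 0.219
finger_force: 55.0
```

```bash
python3 - <<'E'
from mp import *
go(([.64,-.17,.33],tr(176.8,34)),mt(15,-12,300,30))
E
```

```text
t 15.75 pos [ 0.6308 -0.0591  0.33  ] xhead 152.1 pitch 35.9 roll(yz) 0.1 F [ 0.2  0.4 -5.3] open 0.219 55.0 q [ 0.43  1.11 -1.1   0.82  0.46  2.01  0.69]
dp [-48.7, -93.6, -35.5] twist [0.25, -0.032, -0.353] rows>=2.3
dp [-30.7, -162.8, -17.8] twist [0.0, -0.07, -0.0] rows>=2.7
```

```bash
python3 - <<'E'
from mp import *
go(([.61,-.10,.335],tr(164,24)),([.61,-.16,.335],tr(176.8,17)),([.62,-.25,.335],tr(176.8,14)),mt(15,-12,190,10))
E
```

```text
t 15.75 pos [ 0.6308 -0.0591  0.33  ] xhead 152.1 pitch 35.9 roll(yz) 0.1 F [ 0.2  0.4 -5.3] open 0.219 55.0 q [ 0.43  1.11 -1.1   0.82  0.46  2.01  0.69]
dp [2.3, -45.9, -4.6] twist [0.107, -0.207, -0.181] rows>=1.6
dp [-15.1, -57.7, -6.7] twist [0.078, -0.122, -0.209] rows>=1.4
dp [-14.4, -89.3, -4.4] twist [0.0, -0.052, 0.0] rows>=1.4
dp [-50.7, -81.8, 64.4] twist [0.0, -0.07, -0.0] rows>=1.9
```

Request:
step_arm --motion '[{"dp":[0.5,-11,-1],"twist":[0.026,-0.052,-0.045],"hand":-1},{"dp":[1,-23,-2],"twist":[0.053,-0.103,-0.09],"hand":-1},{"dp":[2,-34,-3.5],"twist":[0.08,-0.155,-0.136],"hand":-1},{"dp":[2,-46,-4.5],"twist":[0.107,-0.207,-0.181],"hand":-1}]'

```text
clock: 16.25
tool_pos: [0.6097, -0.0995, 0.3352]
eef_rot: [0.136, 0.969, 0.029, -0.205]
contact_force: [-0.0, 0.3, -5.4]
opening: 0.219
finger_force: 55.0
```

Request:
step_arm --motion '[{"dp":[-4,-14,-2],"twist":[0.02,-0.03,-0.052],"hand":-1},{"dp":[-8,-29,-3],"twist":[0.04,-0.06,-0.104],"hand":-1},{"dp":[-11,-43,-5],"twist":[0.058,-0.09,-0.157],"hand":-1},{"dp":[-15,-58,-6.5],"twist":[0.078,-0.122,-0.209],"hand":-1}]'

```text
clock: 16.75
tool_pos: [0.6094, -0.1598, 0.3351]
eef_rot: [0.027, 0.989, 0.005, -0.147]
contact_force: [-0.7, 0.3, -5.3]
opening: 0.217
finger_force: 55.0
```

```bash
python3 - <<'E'
from mp import *
go(([.62,-.25,.335],tr(176.8,14)),mt(15,-12,190,10))
E
```

```text
t 16.75 pos [ 0.6094 -0.1598  0.3351] xhead 176.8 pitch 16.9 roll(yz) 0.1 F [-0.7  0.3 -5.3] open 0.217 55.0 q [ 0.61  0.98 -1.19  1.13  0.75  1.79  1.11]
dp [-14.9, -89.5, -4.6] twist [0.002, -0.051, 0.001] rows>=1.5
dp [-50.7, -81.8, 64.4] twist [0.0, -0.07, -0.0] rows>=1.9
```

Request:
step_arm --motion '[{"dp":[-4,-22,-1],"twist":[0,-0.013,0],"hand":-1},{"dp":[-7,-45,-2],"twist":[0,-0.026,0],"hand":-1},{"dp":[-11,-67,-3.5],"twist":[0,-0.04,0],"hand":-1},{"dp":[-15,-89,-4.5],"twist":[0,-0.05,0],"hand":-1}]'

```text
clock: 17.25
tool_pos: [0.6199, -0.2499, 0.335]
eef_rot: [0.028, 0.992, 0.005, -0.122]
contact_force: [0.9, -0.6, -5.3]
opening: 0.219
finger_force: 55.0
```

Request:
step_arm --motion '[{"dp":[-10,-20,8],"twist":[0,-0.014,0],"hand":-1},{"dp":[-20,-40,20],"twist":[0,-0.028,0],"hand":-1},{"dp":[-30,-60,36],"twist":[0,-0.042,0],"hand":-1},{"dp":[-41,-82,50],"twist":[0,-0.056,0],"hand":-1},{"dp":[-51,-82,64],"twist":[0,-0.07,0],"hand":-1}]'

```text
clock: 17.88
tool_pos: [0.6475, -0.3374, 0.2591]
eef_rot: [0.032, 0.996, 0.002, -0.089]
contact_force: [-0.1, 0.2, -6.0]
opening: 0.217
finger_force: 55.0
```

```bash
python3 - <<'E'
from mp import *
go(mt(15,-12,105,0))
p0,R0=state()
for a in [(15,-12,150,5),(15,-12,110,0),(15,-12,105,-10),(15,-12,100,-20),(15,-12,95,-30),(15,-12,95,-40),(17,-12,95,-50),(20,-12,95,-60),(20,-12,95,-60)]:
    p,Q=mt(*a);dp=R0.inv().apply(np.array(p)-p0)*1000;tw=(R0.inv()*Q).as_rotvec();print(a,dp.round(1),tw.round(3),np.round(p,3))
    if a[3]==-20: p0,R0=p,Q
E
```

```text
t 17.88 pos [ 0.6475 -0.3374  0.2591] xhead 176.3 pitch 10.2 roll(yz) -0.1 F [-0.1  0.2 -6. ] open 0.217 55.0 q [ 0.75  1.11 -1.15  0.96  0.94  1.7   1.41]
dp [0.8, 3.9, 66.6] twist [-0.001, -0.178, -0.008] rows>=1.1
t 17.88 pos [ 0.6475 -0.3374  0.2591] xhead 176.3 pitch 10.2 roll(yz) -0.1 F [-0.1  0.2 -6. ] open 0.217 55.0 q [ 0.75  1.11 -1.15  0.96  0.94  1.7   1.41]
(15, -12, 150, 5) [-0.   3.9 29.8] [-0.001 -0.09  -0.008] [ 0.642 -0.333  0.23 ]
(15, -12, 110, 0) [ 1.7  3.9 61.7] [-0.001 -0.178 -0.008] [ 0.635 -0.333  0.199]
(15, -12, 105, -10) [20.3  3.7 54.1] [-0.002 -0.352 -0.008] [ 0.618 -0.332  0.209]
(15, -12, 100, -20) [40.7  3.5 50. ] [-0.003 -0.527 -0.008] [ 0.599 -0.331  0.217]
(15, -12, 95, -30) [ 18.6   0.  -11.1] [-0.    -0.175 -0.   ] [ 0.578 -0.33   0.221]
(15, -12, 95, -40) [ 38.    0.  -23.6] [ 0.    -0.349 -0.   ] [ 0.555 -0.328  0.226]
(17, -12, 95, -50) [ 57.4   0.  -32. ] [-0.    -0.524 -0.   ] [ 0.534 -0.327  0.227]
(20, -12, 95, -60) [ 77.1   0.  -36.2] [ 0.    -0.698 -0.   ] [ 0.514 -0.326  0.225]
(20, -12, 95, -60) [ 77.1   0.  -36.2] [ 0.    -0.698 -0.   ] [ 0.514 -0.326  0.225]
```

Request:
step_arm --motion '[{"dp":[0,2,15],"twist":[0,-0.045,-0.004],"hand":-1},{"dp":[0,4,30],"twist":[0,-0.09,-0.008],"hand":-1},{"dp":[1.5,4,62],"twist":[0,-0.178,-0.008],"hand":-1},{"dp":[20,4,54],"twist":[0,-0.352,-0.008],"hand":-1},{"dp":[41,3.5,50],"twist":[0,-0.527,-0.008],"hand":-1}]'

```text
clock: 18.5
tool_pos: [0.5983, -0.3267, 0.2191]
eef_rot: [0.024, 0.984, -0.004, 0.176]
contact_force: [1.3, -3.7, -4.7]
opening: 0.218
finger_force: 54.9
```

Request:
step_arm --motion '[{"dp":[18.5,0,-11],"twist":[0,-0.175,0],"hand":-1},{"dp":[38,0,-23.5],"twist":[0,-0.349,0],"hand":-1},{"dp":[57.5,0,-32],"twist":[0,-0.524,0],"hand":-1},{"dp":[77,0,-36],"twist":[0,-0.698,0],"hand":-1},{"dp":[77,0,-36],"twist":[0,-0.698,0],"hand":-1}]'

```text
clock: 19.12
tool_pos: [0.5126, -0.3231, 0.2268]
eef_rot: [0.022, 0.865, -0.013, 0.501]
contact_force: [0.3, 0.5, -5.3]
opening: 0.224
finger_force: 55.0
```

```bash
python3 - <<'E'
from mp import *
go(mt(20,-12,95,-60))
s=snap('scene','s5.png');snap('top','t5.png')
b=cv2.imread('pics/s5.png')[100:250,150:350];c=cv2.imread('pics/t5.png')[140:290,340:490]
cv2.imwrite('pics/c5.png',np.hstack([cv2.resize(b,(440,330),interpolation=cv2.INTER_CUBIC),cv2.resize(c,(330,330),interpolation=cv2.INTER_CUBIC)]))
E
```

```text
t 19.12 pos [ 0.5126 -0.3231  0.2268] xhead 177.1 pitch -60.2 roll(yz) -0.1 F [ 0.3  0.5 -5.3] open 0.224 55.0 q [ 1.49  1.29 -1.44  2.34  2.58  0.82  0.09]
dp [1.0, -2.9, 2.7] twist [0.003, 0.003, 0.003] rows>=0.1
```

View pics/c5.png

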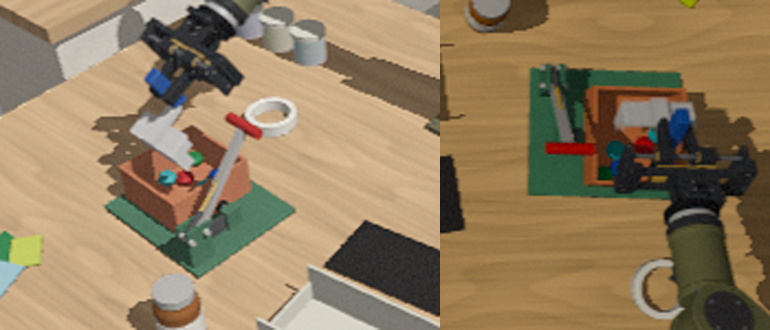

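Request:
step_arm --motion '[{"dp":[0,0,0],"twist":[0,0,0],"hand":-1},{"dp":[0,0,0],"twist":[0,0,0],"hand":-1},{"dp":[0,0,0],"twist":[0,0,0],"hand":-1}]'

```text
clock: 19.6
tool_pos: [0.5156, -0.3242, 0.2286]
eef_rot: [0.021, 0.866, -0.015, 0.5]
contact_force: [-0.1, 1.1, -3.0]
opening: 0.217
finger_force: 55.0
```

```bash
python3 - <<'E'
from mp import *
go(([.515,-.325,.25],tr(176.8,-45)),([.55,-.325,.27],tr(176.8,-5)),([.57,-.28,.33],tr(176.8,0)),([.60,-.16,.33],tr(165,0)),([.63,-.06,.30],tr(140,0)),([.64,.03,.25],tr(96.75,0)))
from fit import *
s=snap('scene');w=cloud(s);hsv=cv2.cvtColor(s['pixels'],cv2.COLOR_RGB2HSV)
E
```

```text
t 19.6 pos [ 0.5156 -0.3242  0.2286] xhead 177.6 pitch -60.0 roll(yz) -0.3 F [-0.1  1.1 -3. ] open 0.217 55.0 q [ 1.49  1.29 -1.44  2.33  2.57  0.82  0.09]
dp [-18.3, -1.0, -11.2] twist [0.0, 0.262, 0.007] rows>=1.4
dp [-38.9, 2.0, 10.6] twist [0.0, 0.698, 0.0] rows>=3.7
dp [-22.6, 46.0, -58.3] twist [-0.0, 0.087, -0.0] rows>=1.2
dp [-23.3, 121.5, 0.0] twist [0.0, -0.0, 0.206] rows>=2.0
dp [-3.1, 104.4, 30.0] twist [-0.0, -0.0, 0.436] rows>=2.3
dp [50.2, 75.4, 50.0] twist [0.0, -0.0, 0.755] rows>=4.0
```

Request:
step_arm --motion '[{"dp":[-18,-1,-11],"twist":[0,0.262,0.007],"hand":-1},{"dp":[-18,-1,-11],"twist":[0,0.262,0.007],"hand":-1},{"dp":[-18,-1,-11],"twist":[0,0.262,0.007],"hand":-1}]'

```text
clock: 20.02
tool_pos: [0.516, -0.3248, 0.2515]
eef_rot: [0.024, 0.923, -0.012, 0.384]
contact_force: [-0.1, -0.8, -3.3]
opening: 0.22
finger_force: 55.0
```

Request:
step_arm --motion '[{"dp":[-39,2,10],"twist":[0,0.698,0],"hand":-1},{"dp":[-39,2,10],"twist":[0,0.698,0],"hand":-1},{"dp":[-39,2,10],"twist":[0,0.698,0],"hand":-1},{"dp":[-39,2,10],"twist":[0,0.698,0],"hand":-1},{"dp":[-39,2,10],"twist":[0,0.698,0],"hand":-1}]'

```text
clock: 20.65
tool_pos: [0.5469, -0.3251, 0.2679]
eef_rot: [0.028, 0.996, -0.01, 0.082]
contact_force: [1.0, -3.1, -3.6]
opening: 0.223
finger_force: 55.0
```

Request:
step_arm --motion '[{"dp":[-22,46,-58],"twist":[0,0.087,0],"hand":-1},{"dp":[-22,46,-58],"twist":[0,0.087,0],"hand":-1},{"dp":[-22,46,-58],"twist":[0,0.087,0],"hand":-1}]'

```text
clock: 21.02
tool_pos: [0.5627, -0.2785, 0.3279]
eef_rot: [0.029, 0.999, -0.009, 0.043]
contact_force: [-0.6, -0.5, -2.8]
opening: 0.222
finger_force: 55.0
```

```bash
python3 - <<'E'
from mp import *
go(([.60,-.16,.33],tr(165,0)),([.63,-.06,.30],tr(140,0)),([.64,.03,.25],tr(96.75,0)))
E
python3 lumps.py
python3 - <<'E'
from mp import *
b=cv2.imread  # look into mould
s=snap('top','t6.png');b=cv2.imread('pics/t6.png');cv2.imwrite('pics/t6c.png',cv2.resize(b[130:270,240:464],(800,500),interpolation=cv2.INTER_CUBIC))
E
```

```text
t 21.02 pos [ 0.5627 -0.2785  0.3279] xhead 176.8 pitch -5.0 roll(yz) -0.9 F [-0.6 -0.5 -2.8] open 0.222 55.0 q [ 0.94  0.77 -1.08  1.53  0.75  1.19  1.26]
dp [-30.6, 120.5, -1.3] twist [-0.007, 0.088, 0.205] rows>=2.0
dp [-3.1, 104.4, 30.0] twist [-0.0, -0.0, 0.436] rows>=2.3
dp [50.2, 75.4, 50.0] twist [0.0, -0.0, 0.755] rows>=4.0
top blue 49 trough xy 67.0 -14.0 z 0.033 px [270. 182.]
```

View pics/t6c.png

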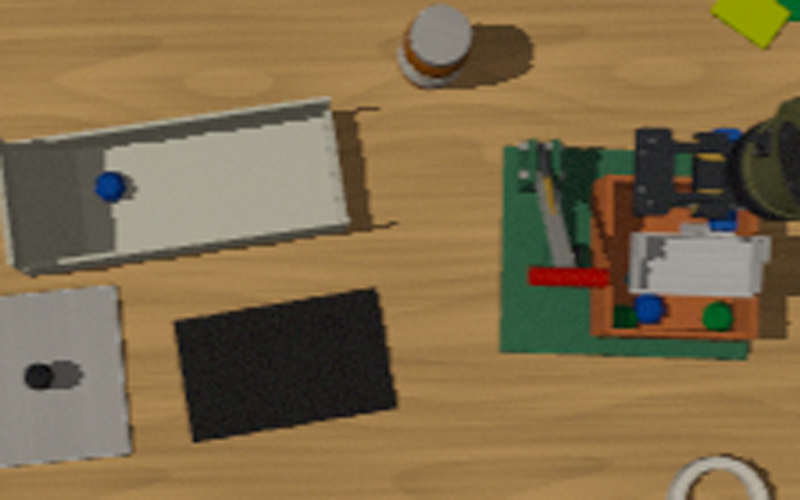

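One blue lump is left in the trough at crop (110,186), the pan is empty and the mould holds the rest. Second pass now.

Request:
step_arm --motion '[{"dp":[-30,120,-1],"twist":[-0.007,0.088,0.205],"hand":-1},{"dp":[-30,120,-1],"twist":[-0.007,0.088,0.205],"hand":-1},{"dp":[-30,120,-1],"twist":[-0.007,0.088,0.205],"hand":-1},{"dp":[-30,120,-1],"twist":[-0.007,0.088,0.205],"hand":-1}]'

```text
clock: 21.62
tool_pos: [0.599, -0.1635, 0.3286]
eef_rot: [0.133, 0.991, -0.001, -0.001]
contact_force: [-0.8, -0.8, -3.3]
opening: 0.223
finger_force: 55.0
```

Request:
step_arm --motion '[{"dp":[-3,104,30],"twist":[0,0,0.436],"hand":-1},{"dp":[-3,104,30],"twist":[0,0,0.436],"hand":-1},{"dp":[-3,104,30],"twist":[0,0,0.436],"hand":-1},{"dp":[-3,104,30],"twist":[0,0,0.436],"hand":-1}]'

```text
clock: 22.12
tool_pos: [0.6298, -0.0647, 0.2994]
eef_rot: [0.345, 0.939, -0.001, -0.0]
contact_force: [0.7, -0.6, -3.5]
opening: 0.22
finger_force: 55.0
```

Request:
step_arm --motion '[{"dp":[50,75,50],"twist":[0,0,0.755],"hand":-1},{"dp":[50,75,50],"twist":[0,0,0.755],"hand":-1},{"dp":[50,75,50],"twist":[0,0,0.755],"hand":-1},{"dp":[50,75,50],"twist":[0,0,0.755],"hand":-1},{"dp":[50,75,50],"twist":[0,0,0.755],"hand":-1}]'

```text
clock: 22.75
tool_pos: [0.6406, 0.0251, 0.2503]
eef_rot: [0.666, 0.746, -0.0, 0.0]
contact_force: [-0.7, -0.4, -1.9]
opening: 0.219
finger_force: 55.0
```

```bash
python3 - <<'E'
from path import *
a=W(-75)
go(([*a,.22],tr(96.75)),([*a,.103],tr(96.75,-1.6)))
E
```

```text
t 22.75 pos [0.6406 0.0251 0.2503] xhead 96.5 pitch -0.0 roll(yz) -0.0 F [-0.7 -0.4 -1.9] open 0.219 55.0 q [ 0.22  0.78 -0.63  1.51  0.51  1.02 -0.43]
dp [103.6, -8.6, 30.3] twist [-0.0, 0.001, -0.004] rows>=1.7
dp [0.0, -0.0, 117.0] twist [0.0, -0.028, 0.0] rows>=1.9
```

Request:
step_arm --motion '[{"dp":[103.5,-8.5,30],"twist":[0,0,-0.004],"hand":-1},{"dp":[103.5,-8.5,30],"twist":[0,0,-0.004],"hand":-1},{"dp":[103.5,-8.5,30],"twist":[0,0,-0.004],"hand":-1},{"dp":[103.5,-8.5,30],"twist":[0,0,-0.004],"hand":-1}]'

```text
clock: 23.25
tool_pos: [0.6208, 0.1277, 0.2206]
eef_rot: [0.664, 0.748, -0.0, 0.0]
contact_force: [0.2, -0.7, -3.8]
opening: 0.222
finger_force: 55.0
```

Request:
step_arm --motion '[{"dp":[0,0,30],"twist":[0,-0.028,0],"hand":-1},{"dp":[0,0,60],"twist":[0,-0.028,0],"hand":-1},{"dp":[0,0,90],"twist":[0,-0.028,0],"hand":-1},{"dp":[0,0,112],"twist":[0,-0.028,0],"hand":-1},{"dp":[0,0,117],"twist":[0,-0.028,0],"hand":-1}]'

```text
clock: 23.88
tool_pos: [0.6205, 0.1269, 0.1025]
eef_rot: [0.665, 0.747, -0.01, 0.01]
contact_force: [-0.3, -0.5, -3.2]
opening: 0.223
finger_force: 55.0
```

```bash
python3 - <<'E'
from path import *
a=W(-75)
go(([*a,.0968],tr(96.75,-1.6)))
E
python3 lumps.py
```

```text
t 23.88 pos [0.6205 0.1269 0.1025] xhead 96.7 pitch -1.6 roll(yz) -0.1 F [-0.3 -0.5 -3.2] open 0.223 55.0 q [-0.02  0.95 -0.5   1.64  0.66  0.74 -0.74]
dp [0.3, -0.1, 5.7] twist [-0.002, 0.001, -0.002] rows>=0.1
top blue 51 trough xy 66.0 -15.0 z 0.03 px [270. 182.]
```

Request:
step_arm --motion '[{"dp":[0,0,5],"twist":[0,0,0],"hand":-1},{"dp":[0,0,6.5],"twist":[0,0,0],"hand":-1},{"dp":[12,0,6],"twist":[0,0,0],"hand":-1},{"dp":[27,0,5.5],"twist":[0,0,0],"hand":-1},{"dp":[42,0,5],"twist":[0,0,0],"hand":-1}]'

```text
clock: 24.55
tool_pos: [0.6154, 0.1738, 0.0983]
eef_rot: [0.664, 0.748, -0.008, 0.01]
contact_force: [0.5, -1.0, 1.5]
opening: 0.216
finger_force: 55.0
```

Request:
step_arm --motion '[{"dp":[15,0,-0.5],"twist":[0,0,0],"hand":-1},{"dp":[26,0,-0.8],"twist":[0,0,0],"hand":-1},{"dp":[33,0,-1],"twist":[0,0,0],"hand":-1},{"dp":[33,0,-1],"twist":[0,0,0],"hand":-1}]'

```text
clock: 25.05
tool_pos: [0.6113, 0.2059, 0.0978]
eef_rot: [0.664, 0.748, -0.008, 0.009]
contact_force: [-0.8, 1.3, 0.4]
opening: 0.22
finger_force: 55.0
```

```bash
python3 - <<'E'
from path import *
rows([(98,5,-1.5),(100,6,0),(108,14,6),(116,22,13),(124,31,21)])
import lumps; lumps.lumps()
E
```

```text
t 25.05 pos [0.6113 0.2059 0.0978] xhead 96.8 pitch -1.4 roll(yz) 0.0 F [-0.8  1.3  0.4] open 0.22 55.0 q [-0.15  0.97 -0.49  1.6   0.64  0.75 -0.83]
(98, 5, -1.5) [-2.5 -0.3  1.6] [ 0.001 -0.002  0.001] [0.611 0.203 0.096]
(100, 6, 0) [-2.8 -0.3  3.2] [0.001 0.025 0.001] [0.611 0.203 0.095]
(108, 14, 6) [-3.5 -0.3  6. ] [0.001 0.129 0.001] [0.611 0.202 0.092]
(116, 22, 13) [-4.  -0.3 11.6] [0.    0.252 0.001] [0.611 0.202 0.086]
(124, 31, 21) [-3.7 -0.3 19.4] [0.    0.391 0.001] [0.611 0.202 0.079]
top blue 47 trough xy 93.0 -13.0 z 0.035 px [263. 183.]
```

Request:
step_arm --motion '[{"dp":[0,0,1],"twist":[0,0.025,0],"hand":-1},{"dp":[-2,0,4],"twist":[0,0.13,0],"hand":-1},{"dp":[-3,0,9],"twist":[0,0.25,0],"hand":-1},{"dp":[-3,0,16.5],"twist":[0,0.39,0],"hand":-1},{"dp":[-3,0,14],"twist":[0,0.43,0],"hand":-1}]'

```text
clock: 25.72
tool_pos: [0.6117, 0.1953, 0.0807]
eef_rot: [0.653, 0.731, 0.131, -0.15]
contact_force: [-0.4, -0.4, -3.5]
opening: 0.22
finger_force: 55.0
```

Request:
step_arm --motion '[{"dp":[0,0,-10],"twist":[0,0.05,0],"hand":-1},{"dp":[0,0,-30],"twist":[0,0.12,0],"hand":-1},{"dp":[0,0,-55],"twist":[0,0.12,0],"hand":-1},{"dp":[5,0,-85],"twist":[0,0.12,0],"hand":-1},{"dp":[5,0,-105],"twist":[0,0.12,0],"hand":-1}]'

```text
clock: 26.35
tool_pos: [0.6164, 0.165, 0.1841]
eef_rot: [0.641, 0.723, 0.172, -0.193]
contact_force: [-0.4, 0.1, -3.3]
opening: 0.221
finger_force: 55.0
```

```bash
python3 lumps.py; python3 - <<'E'
from mp import *
go(([.615,.10,.31],tr(97,30)),([.615,.03,.33],tr(124,28)),([.61,-.06,.335],tr(150,24)),([.61,-.16,.335],tr(176.8,17)),([.62,-.25,.335],tr(176.8,14)),mt(15,-12,190,10))
E
```

```text
top blue 58 trough xy 54.0 -16.0 z 0.166 px [269. 175.]
top blue 70 trough xy -20.0 -0.0 z 0.214 px [290. 174.]
top blue 9 trough xy -52.0 1.0 z 0.246 px [300. 173.]
t 26.4 pos [0.6178 0.1642 0.186 ] xhead 96.9 pitch 29.9 roll(yz) 0.3 F [ 0.6 -0.9 -2.4] open 0.218 55.0 q [ 0.39  1.03 -0.99  1.61  0.42  0.75 -0.42]
dp [7.0, -9.6, -139.2] twist [0.007, 0.001, -0.002] rows>=2.2
dp [-50.2, -8.5, -52.1] twist [0.228, -0.034, -0.412] rows>=2.5
dp [-61.1, -54.5, -38.1] twist [0.199, -0.069, -0.408] rows>=2.5
dp [-45.7, -86.6, -20.3] twist [0.164, -0.12, -0.438] rows>=2.6
dp [-14.4, -89.3, -4.4] twist [0.0, -0.052, 0.0] rows>=1.4
dp [-50.7, -81.8, 64.4] twist [0.0, -0.07, -0.0] rows>=1.9
```

The lump is in the pan (z 0.166). Carry it over.

Request:
step_arm --motion '[{"dp":[2,-2,-35],"twist":[0,0,0],"hand":-1},{"dp":[4,-5,-70],"twist":[0,0,0],"hand":-1},{"dp":[5,-7,-105],"twist":[0,0,0],"hand":-1},{"dp":[7,-10,-139],"twist":[0.007,0,0],"hand":-1}]'

```text
clock: 26.9
tool_pos: [0.6132, 0.0998, 0.3064]
eef_rot: [0.641, 0.723, 0.168, -0.195]
contact_force: [1.3, -0.5, -3.3]
opening: 0.225
finger_force: 55.0
```

Request:
step_arm --motion '[{"dp":[-12,-2,-13],"twist":[0.057,-0.008,-0.103],"hand":-1},{"dp":[-25,-4,-26],"twist":[0.114,-0.017,-0.206],"hand":-1},{"dp":[-37,-6,-39],"twist":[0.171,-0.025,-0.309],"hand":-1},{"dp":[-50,-8,-52],"twist":[0.228,-0.034,-0.412],"hand":-1}]'

```text
clock: 27.4
tool_pos: [0.6144, 0.0301, 0.3257]
eef_rot: [0.455, 0.857, 0.111, -0.215]
contact_force: [-0.5, -0.4, -3.8]
opening: 0.22
finger_force: 55.0
```

Request:
step_arm --motion '[{"dp":[-15,-14,-9],"twist":[0.05,-0.017,-0.102],"hand":-1},{"dp":[-30,-27,-19],"twist":[0.1,-0.035,-0.204],"hand":-1},{"dp":[-46,-41,-28],"twist":[0.15,-0.052,-0.306],"hand":-1},{"dp":[-61,-54,-38],"twist":[0.2,-0.069,-0.408],"hand":-1}]'

```text
clock: 27.9
tool_pos: [0.61, -0.0592, 0.3306]
eef_rot: [0.252, 0.945, 0.052, -0.203]
contact_force: [0.9, 0.8, -3.9]
opening: 0.222
finger_force: 55.0
```

Request:
step_arm --motion '[{"dp":[-11,-22,-5],"twist":[0.041,-0.03,-0.109],"hand":-1},{"dp":[-23,-43,-10],"twist":[0.082,-0.06,-0.219],"hand":-1},{"dp":[-34,-65,-15],"twist":[0.123,-0.09,-0.328],"hand":-1},{"dp":[-46,-86,-20],"twist":[0.164,-0.12,-0.438],"hand":-1}]'

```text
clock: 28.4
tool_pos: [0.6106, -0.1583, 0.3305]
eef_rot: [0.026, 0.988, 0.003, -0.149]
contact_force: [-0.7, 0.5, -3.6]
opening: 0.217
finger_force: 55.0
```

```bash
python3 - <<'E'
from mp import *
go(([.62,-.25,.335],tr(176.8,14)),mt(15,-12,190,10))
E
```

```text
t 28.4 pos [ 0.6106 -0.1583  0.3305] xhead 177.0 pitch 17.2 roll(yz) -0.1 F [-0.7  0.5 -3.6] open 0.217 55.0 q [ 0.62  1.02 -1.27  1.13  0.81  1.83  1.07]
dp [-12.2, -91.1, -8.3] twist [-0.003, -0.056, 0.003] rows>=1.5
dp [-50.7, -81.8, 64.4] twist [0.0, -0.07, -0.0] rows>=1.9
```

Request:
step_arm --motion '[{"dp":[-3,-23,-2],"twist":[0,-0.014,0],"hand":-1},{"dp":[-6,-46,-4],"twist":[0,-0.028,0],"hand":-1},{"dp":[-9,-68,-6],"twist":[0,-0.042,0.002],"hand":-1},{"dp":[-12,-91,-8],"twist":[-0.003,-0.056,0.003],"hand":-1}]'

```text
clock: 28.9
tool_pos: [0.6194, -0.2498, 0.3348]
eef_rot: [0.029, 0.992, 0.004, -0.122]
contact_force: [-0.2, -0.1, -4.1]
opening: 0.223
finger_force: 55.0
```

Request:
step_arm --motion '[{"dp":[-10,-20,8],"twist":[0,-0.014,0],"hand":-1},{"dp":[-20,-40,20],"twist":[0,-0.028,0],"hand":-1},{"dp":[-30,-60,36],"twist":[0,-0.042,0],"hand":-1},{"dp":[-41,-80,50],"twist":[0,-0.056,0],"hand":-1},{"dp":[-51,-80,64],"twist":[0,-0.07,0],"hand":-1}]'

```text
clock: 29.52
tool_pos: [0.6474, -0.3342, 0.2586]
eef_rot: [0.032, 0.996, 0.003, -0.088]
contact_force: [-0.5, 0.0, -2.8]
opening: 0.222
finger_force: 55.0
```

Request:
step_arm --motion '[{"dp":[0,2,15],"twist":[0,-0.045,-0.004],"hand":-1},{"dp":[0,4,30],"twist":[0,-0.09,-0.008],"hand":-1},{"dp":[1.5,4,62],"twist":[0,-0.178,-0.008],"hand":-1},{"dp":[20,4,54],"twist":[0,-0.352,-0.008],"hand":-1},{"dp":[41,3.5,50],"twist":[0,-0.527,-0.008],"hand":-1}]'

```text
clock: 30.15
tool_pos: [0.5983, -0.3234, 0.2186]
eef_rot: [0.025, 0.984, -0.004, 0.177]
contact_force: [0.2, -3.0, -3.3]
opening: 0.218
finger_force: 54.9
```

```bash
python3 - <<'E'
from mp import *
go(mt(15,-12,95,-40),mt(17,-12,95,-50))
E
```

```text
t 30.15 pos [ 0.5983 -0.3234  0.2186] xhead 177.1 pitch -20.4 roll(yz) 0.1 F [ 0.2 -3.  -3.3] open 0.218 54.9 q [ 1.13  1.08 -1.36  1.72  1.3   1.01  0.97]
dp [37.5, -7.0, -22.1] twist [0.005, -0.342, 0.004] rows>=1.8
dp [15.4, -0.0, -14.5] twist [-0.0, -0.175, -0.0] rows>=0.9
```

Request:
step_arm --motion '[{"dp":[18,0,-11],"twist":[0,-0.17,0],"hand":-1},{"dp":[37,-2,-22],"twist":[0,-0.342,0],"hand":-1},{"dp":[37,-2,-22],"twist":[0,-0.342,0],"hand":-1},{"dp":[37,-2,-22],"twist":[0,-0.342,0],"hand":-1}]'

```text
clock: 30.65
tool_pos: [0.5547, -0.3244, 0.2253]
eef_rot: [0.025, 0.941, -0.008, 0.338]
contact_force: [0.3, 0.9, -2.3]
opening: 0.221
finger_force: 55.0
```

Request:
step_arm --motion '[{"dp":[15,0,-14],"twist":[0,-0.175,0],"hand":-1},{"dp":[15,0,-14],"twist":[0,-0.175,0],"hand":-1},{"dp":[15,0,-14],"twist":[0,-0.175,0],"hand":-1}]'

```text
clock: 31.02
tool_pos: [0.5357, -0.3235, 0.2268]
eef_rot: [0.024, 0.908, -0.01, 0.419]
contact_force: [0.6, -0.4, -2.3]
opening: 0.221
finger_force: 55.0
```

```bash
python3 - <<'E'
from mp import *
go(([.525,-.325,.25],tr(176.8,-40)),([.55,-.325,.28],tr(176.8,-5)),([.57,-.28,.33],tr(176.8,0)),([.54,-.12,.33],tr(183,0)),([.505,.092,.22],tr(186.9,0)))
E
```

```text
t 31.02 pos [ 0.5357 -0.3235  0.2268] xhead 176.9 pitch -49.6 roll(yz) 0.1 F [ 0.6 -0.4 -2.3] open 0.221 55.0 q [ 1.41  1.17 -1.42  2.21  2.22  0.75  0.26]
dp [-10.8, -2.0, -23.1] twist [0.004, 0.167, 0.002] rows>=0.9
dp [-38.4, 1.4, -6.9] twist [0.0, 0.611, 0.0] rows>=3.3
dp [-21.7, 46.0, -48.3] twist [-0.0, 0.087, -0.0] rows>=1.1
dp [38.9, 158.1, 0.0] twist [0.0, 0.0, -0.108] rows>=2.6
dp [23.9, 213.5, 110.0] twist [-0.0, 0.0, -0.068] rows>=3.9
```

Request:
step_arm --motion '[{"dp":[-11,-1,-23],"twist":[0,0.167,0],"hand":-1},{"dp":[-11,-1,-23],"twist":[0,0.167,0],"hand":-1},{"dp":[-11,-1,-23],"twist":[0,0.167,0],"hand":-1}]'

```text
clock: 31.4
tool_pos: [0.5281, -0.3243, 0.2542]
eef_rot: [0.024, 0.938, -0.011, 0.345]
contact_force: [-0.1, 0.1, -3.0]
opening: 0.22
finger_force: 55.0
```

Request:
step_arm --motion '[{"dp":[-38,1,-7],"twist":[0,0.611,0],"hand":-1},{"dp":[-38,1,-7],"twist":[0,0.611,0],"hand":-1},{"dp":[-38,1,-7],"twist":[0,0.611,0],"hand":-1},{"dp":[-38,1,-7],"twist":[0,0.611,0],"hand":-1},{"dp":[-38,1,-7],"twist":[0,0.611,0],"hand":-1}]'

```text
clock: 32.02
tool_pos: [0.553, -0.3228, 0.2817]
eef_rot: [0.025, 0.999, -0.0, 0.045]
contact_force: [-0.3, 0.1, -3.7]
opening: 0.219
finger_force: 55.0
```

Request:
step_arm --motion '[{"dp":[-22,25,-78],"twist":[0,0.087,0],"hand":-1},{"dp":[-22,25,-78],"twist":[0,0.087,0],"hand":-1},{"dp":[-22,25,-78],"twist":[0,0.087,0],"hand":-1},{"dp":[-22,25,-78],"twist":[0,0.087,0],"hand":-1}]'

```text
clock: 32.52
tool_pos: [0.5653, -0.3015, 0.3585]
eef_rot: [0.026, 1.0, -0.0, -0.0]
contact_force: [-1.1, -0.6, -3.7]
opening: 0.223
finger_force: 55.0
```

```bash
python3 - <<'E'
from mp import *
go(([.54,-.12,.36],tr(183,0)),([.505,.092,.22],tr(186.9,0)))
E
python3 lumps.py
```

```text
t 32.52 pos [ 0.5653 -0.3015  0.3585] xhead 177.0 pitch 0.0 roll(yz) -0.1 F [-1.1 -0.6 -3.7] open 0.223 55.0 q [ 0.94  0.82 -1.15  1.35  0.74  1.43  1.33]
dp [34.8, 179.9, -1.6] twist [-0.001, -0.0, -0.105] rows>=2.9
dp [23.9, 213.5, 140.0] twist [-0.0, 0.0, -0.068] rows>=4.1
```

Request:
step_arm --motion '[{"dp":[35,180,-2],"twist":[0,0,-0.105],"hand":-1},{"dp":[35,180,-2],"twist":[0,0,-0.105],"hand":-1},{"dp":[35,180,-2],"twist":[0,0,-0.105],"hand":-1},{"dp":[35,180,-2],"twist":[0,0,-0.105],"hand":-1}]'

```text
clock: 33.08
tool_pos: [0.5394, -0.1144, 0.3626]
eef_rot: [-0.031, 1.0, 0.0, 0.001]
contact_force: [0.6, -1.1, -2.6]
opening: 0.222
finger_force: 55.0
```

Request:
step_arm --motion '[{"dp":[24,213,140],"twist":[0,0,-0.068],"hand":-1},{"dp":[24,213,140],"twist":[0,0,-0.068],"hand":-1},{"dp":[24,213,140],"twist":[0,0,-0.068],"hand":-1},{"dp":[24,213,140],"twist":[0,0,-0.068],"hand":-1},{"dp":[24,213,140],"twist":[0,0,-0.068],"hand":-1}]'

```text
clock: 33.7
tool_pos: [0.504, 0.0948, 0.2199]
eef_rot: [-0.063, 0.998, 0.0, -0.001]
contact_force: [0.3, -1.2, -3.4]
opening: 0.221
finger_force: 55.0
```

```bash
python3 - <<'E'
from mp import *
go(([.501,.095,.12],tr(186.9,0)),([.501,.095,.0935],tr(186.9,0)))
E
```

```text
t 33.7 pos [0.504  0.0948 0.2199] xhead -172.7 pitch 0.1 roll(yz) 0.0 F [ 0.3 -1.2 -3.4] open 0.221 55.0 q [ 0.33  0.81 -1.07  1.92  0.87  0.97  0.53]
dp [2.8, 0.6, 99.9] twist [0.0, -0.001, 0.007] rows>=1.6
dp [0.0, -0.0, 26.5] twist [0.0, 0.0, 0.0] rows>=0.4
```

Request:
step_arm --motion '[{"dp":[3,0,40],"twist":[0,0,0.007],"hand":-1},{"dp":[3,0,75],"twist":[0,0,0.007],"hand":-1},{"dp":[3,0,100],"twist":[0,0,0.007],"hand":-1},{"dp":[3,0,115],"twist":[0,0,0.007],"hand":-1},{"dp":[3,0,123],"twist":[0,0,0.007],"hand":-1}]'

```text
clock: 34.33
tool_pos: [0.5038, 0.0907, 0.0986]
eef_rot: [-0.056, 0.998, -0.001, 0.001]
contact_force: [-0.1, -0.0, -2.6]
opening: 0.22
finger_force: 55.0
```

Request:
step_arm --motion '[{"dp":[0,0,2.5],"twist":[0,0,0],"hand":-1},{"dp":[0,0,2.5],"twist":[0,0,0],"hand":-1}]'

```text
clock: 34.58
tool_pos: [0.5038, 0.0919, 0.0973]
eef_rot: [-0.057, 0.998, -0.0, 0.002]
contact_force: [-1.5, -0.1, -3.8]
opening: 0.222
finger_force: 55.0
```

Request:
step_arm --motion '[{"dp":[0,0,2],"twist":[0,0,0],"hand":-1},{"dp":[0,0,2],"twist":[0,0,0],"hand":-1}]'

```text
clock: 34.83
tool_pos: [0.504, 0.0922, 0.0953]
eef_rot: [-0.057, 0.998, -0.0, 0.002]
contact_force: [1.7, 0.0, -0.5]
opening: 0.222
finger_force: 54.9
```

```bash
python3 - <<'E'
from plan import *
state()
E
```

```text
t 34.83 pos [0.504  0.0922 0.0953] xhead -173.5 pitch -0.3 roll(yz) -0.0 F [ 1.7  0.  -0.5] open 0.222 54.9 q [ 0.24  0.98 -0.89  2.01  1.16  0.78  0.29]
```

Request:
step_arm --motion '[{"dp":[0,0,1.5],"twist":[0,0,0],"hand":-1},{"dp":[0,0,1.5],"twist":[0,0,0],"hand":-0.3},{"dp":[0,0,1.5],"twist":[0,0,0],"hand":-0.2},{"dp":[0,0,1.5],"twist":[0,0,0],"hand":0},{"dp":[0,0,1.5],"twist":[0,0,0],"hand":0.3}]' --force 20

```text
clock: 35.45
tool_pos: [0.5033, 0.0918, 0.0932]
eef_rot: [-0.057, 0.998, -0.0, 0.001]
contact_force: [-0.4, -0.2, 1.0]
opening: 0.583
finger_force: 0.0
```

Request:
step_arm --motion '[{"dp":[0,0,0],"twist":[0,0,0],"hand":0.3},{"dp":[0,0,-25],"twist":[0,0,0],"hand":0.5},{"dp":[0,0,-60],"twist":[0,0,0],"hand":0.8},{"dp":[0,0,-110],"twist":[0,0,0],"hand":0.8},{"dp":[0,0,-150],"twist":[0,0,0],"hand":0.8}]'

```text
clock: 36.08
tool_pos: [0.5029, 0.0922, 0.245]
eef_rot: [-0.057, 0.998, -0.0, 0.002]
contact_force: [-0.6, -0.3, 0.7]
opening: 0.898
finger_force: 0.0
```

```bash
python3 - <<'E'
from plan import *
from fit import *
state()
b,e=fit(pts(snap('top')),cover,(.4193,.345,.078),.16,sig=(.02,.02,.08),trunc=8);print('cover',b.round(4),np.degrees(b[2]),e)
s=snap('scene');P=pts(s)
b,e=fit(P,cover,(.4193,.345,.078),.16,sig=(.02,.02,.08),trunc=8);print('cover sc',b.round(4),np.degrees(b[2]),e)
for c in ('top','scene'):
    s=snap(c);w=cloud(s);hsv=cv2.cvtColor(s['pixels'],cv2.COLOR_RGB2HSV)
    m=(w[...,2]>.03)&(w[...,2]<.06)&(np.hypot(w[...,0]-.419,w[...,1]-.345)<.04)
    print(c,m.sum(),np.nanmean(w[m],0).round(4),np.nanmax(w[m],0))
E
```

```text
t 36.08 pos [0.5029 0.0922 0.245 ] xhead -173.5 pitch -0.2 roll(yz) -0.0 F [-0.6 -0.3  0.7] open 0.898 0.0 q [ 0.35  0.77 -1.08  1.9   0.82  1.    0.57]
cover [0.4193 0.3446 0.0692] 3.9639725027114645 3.0528855907420174
cover sc [0.4169 0.3463 0.067 ] 3.839579649142036 2.9228066661923693
top 45 [0.4191 0.3433 0.0452] [0.43053464 0.35655445 0.05117904]
scene 66 [0.4238 0.3489 0.0415] [0.43565159 0.36154311 0.0477803 ]
```

```bash
python3 - <<'E'
from plan import *
go(([.49,.16,.25],tr(150)),([.46,.25,.25],tr(112)),([.419,.344,.2],tr(79.2)),([.419,.344,.038],tr(79.2)))
E
```

```text
t 36.27 pos [0.5031 0.0917 0.2435] xhead -173.5 pitch -0.2 roll(yz) -0.1 F [-0.1  0.8  0.1] open 0.902 0.0 q [ 0.34  0.77 -1.08  1.9   0.83  1.    0.57]
dp [5.3, 69.3, -6.6] twist [-0.0, 0.004, 0.637] rows>=3.4
dp [71.0, 62.9, 0.0] twist [0.0, -0.0, 0.663] rows>=3.6
dp [102.5, -2.8, 50.0] twist [0.0, -0.0, 0.572] rows>=3.1
dp [0.0, -0.0, 162.0] twist [0.0, 0.0, 0.0] rows>=2.6
```

Request:
step_arm --motion '[{"dp":[5,69,-6],"twist":[0,0.003,0.637],"hand":0.6},{"dp":[5,69,-6],"twist":[0,0.003,0.637],"hand":0.6},{"dp":[5,69,-6],"twist":[0,0.003,0.637],"hand":0.6},{"dp":[5,69,-6],"twist":[0,0.003,0.637],"hand":0.6},{"dp":[5,69,-6],"twist":[0,0.003,0.637],"hand":0.6}]'

```text
clock: 36.9
tool_pos: [0.4896, 0.1594, 0.2479]
eef_rot: [0.258, 0.966, -0.001, -0.001]
contact_force: [0.4, -0.4, -0.5]
opening: 0.802
finger_force: 0.0
```

Request:
step_arm --motion '[{"dp":[71,63,0],"twist":[0,0,0.663],"hand":0.6},{"dp":[71,63,0],"twist":[0,0,0.663],"hand":0.6},{"dp":[71,63,0],"twist":[0,0,0.663],"hand":0.6},{"dp":[71,63,0],"twist":[0,0,0.663],"hand":0.6},{"dp":[71,63,0],"twist":[0,0,0.663],"hand":0.6}]'

```text
clock: 37.52
tool_pos: [0.4598, 0.2497, 0.2484]
eef_rot: [0.558, 0.83, -0.001, -0.0]
contact_force: [-0.2, -0.3, 0.5]
opening: 0.8
finger_force: 0.0
```

Request:
step_arm --motion '[{"dp":[102,-3,50],"twist":[0,0,0.572],"hand":0.6},{"dp":[102,-3,50],"twist":[0,0,0.572],"hand":0.6},{"dp":[102,-3,50],"twist":[0,0,0.572],"hand":0.6},{"dp":[102,-3,50],"twist":[0,0,0.572],"hand":0.6},{"dp":[102,-3,50],"twist":[0,0,0.572],"hand":0.6}]'

```text
clock: 38.15
tool_pos: [0.4197, 0.3425, 0.199]
eef_rot: [0.769, 0.639, -0.0, 0.0]
contact_force: [0.6, -0.0, -0.3]
opening: 0.799
finger_force: 0.0
```

```bash
python3 - <<'E'
from plan import *
go(([.420,.345,.038],tr(79.2)))
s=snap('top','t7.png');snap('scene','s7.png')
b=cv2.imread('pics/s7.png')[120:320,240:540];c=cv2.imread('pics/t7.png')[130:280,330:490]
cv2.imwrite('pics/c7.png',np.hstack([cv2.resize(b,(420,280),interpolation=cv2.INTER_CUBIC),cv2.resize(c,(300,280),interpolation=cv2.INTER_CUBIC)]))
E
python3 ms.py
```

```text
t 38.15 pos [0.4197 0.3425 0.199 ] xhead 79.4 pitch -0.0 roll(yz) 0.0 F [ 0.6 -0.  -0.3] open 0.799 0.0 q [-0.48  0.7  -0.49  1.87  0.5   0.69 -1.44]
dp [2.6, -0.2, 161.0] twist [0.0, 0.001, 0.003] rows>=2.6
top [ 0.3742  0.101  -2.8767] -164.8 4.03 grip [0.4436 0.1199]
scene [ 0.3744  0.1027 -2.8439] -162.9 7.11 grip [0.4432 0.1238]
both [ 0.3745  0.1012 -2.8677] -164.3 5.49 grip [0.4439 0.1207]
```

View pics/c7.png

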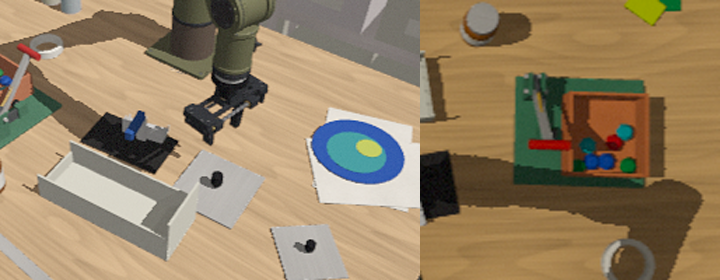

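The mould holds all 7 lumps: 2 teal, 2 blue, 2 green and 1 red. The scoop has been knocked about 6 cm, partly off its mat, so I'll put it back later. Cover first.

Request:
step_arm --motion '[{"dp":[2.5,0,50],"twist":[0,0,0],"hand":0.6},{"dp":[2.5,0,100],"twist":[0,0,0],"hand":0.4},{"dp":[2.5,0,140],"twist":[0,0,0],"hand":0.2},{"dp":[2.5,0,161],"twist":[0,0,0],"hand":0},{"dp":[2.5,0,161],"twist":[0,0,0],"hand":0}]'

```text
clock: 38.98
tool_pos: [0.4191, 0.3451, 0.037]
eef_rot: [0.77, 0.638, -0.001, 0.0]
contact_force: [0.8, 0.1, 0.1]
opening: 0.502
finger_force: 0.0
```

Request:
step_arm --motion '[{"dp":[0,0,0],"twist":[0,0,0],"hand":-1},{"dp":[0,0,0],"twist":[0,0,0],"hand":-1},{"dp":[0,0,0],"twist":[0,0,0],"hand":-1},{"dp":[0,0,0],"twist":[0,0,0],"hand":-1},{"dp":[0,0,0],"twist":[0,0,0],"hand":-1}]' --force 50

```text
clock: 39.6
tool_pos: [0.4197, 0.3464, 0.0392]
eef_rot: [0.77, 0.638, 0.001, -0.0]
contact_force: [-2.4, 0.8, 6.8]
opening: 0.306
finger_force: 50.0
```

```bash
python3 - <<'E'
from mp import *
from fit import *
state()
b,e=fit(pts(snap('scene')),cover,(.4193,.345,.078),.16,sig=(.02,.02,.08),trunc=8);print('cover sc',b.round(4),np.degrees(b[2]),e)
E
```

```text
t 39.6 pos [0.4197 0.3464 0.0392] xhead 79.3 pitch 0.1 roll(yz) 0.0 F [-2.4  0.8  6.8] open 0.306 50.0 q [-0.62  0.95 -0.27  1.94  0.7   0.34 -1.63]
cover sc [0.4205 0.345  0.0896] 5.134791076862156 6.261260206671529
```

Request:
step_arm --motion '[{"dp":[0,0,-20],"twist":[0,0,0],"hand":-1},{"dp":[0,0,-70],"twist":[0,0,0],"hand":-1},{"dp":[0,0,-130],"twist":[0,0,0],"hand":-1},{"dp":[0,0,-190],"twist":[0,0,0],"hand":-1},{"dp":[0,0,-270],"twist":[0,0,0],"hand":-1}]'

```text
clock: 40.28
tool_pos: [0.4195, 0.3444, 0.292]
eef_rot: [0.77, 0.638, -0.001, 0.001]
contact_force: [1.1, 1.0, -5.3]
opening: 0.304
finger_force: 50.0
```

```bash
python3 - <<'E'
from mp import *
go(([.46,.13,.33],tr(77)),([.49,-.09,.33],tr(74)),([.5225,-.3145,.33],tr(71.9)))
E
```

```text
t 40.27 pos [0.4195 0.3444 0.292 ] xhead 79.2 pitch -0.1 roll(yz) -0.0 F [ 1.1  1.  -5.3] open 0.304 50.0 q [-0.41  0.59 -0.59  1.76  0.4   0.91 -1.36]
dp [-203.1, 79.9, -37.6] twist [-0.0, 0.002, 0.039] rows>=3.5
dp [-207.6, 78.7, 0.0] twist [-0.0, -0.0, 0.052] rows>=3.6
dp [-206.8, 93.1, 0.0] twist [0.0, -0.0, 0.037] rows>=3.6
```

Request:
step_arm --motion '[{"dp":[-30,12,-20],"twist":[0,0,0.01],"hand":-1},{"dp":[-75,30,-38],"twist":[0,0,0.02],"hand":-1},{"dp":[-120,48,-38],"twist":[0,0,0.03],"hand":-1},{"dp":[-165,65,-38],"twist":[0,0,0.039],"hand":-1},{"dp":[-203,80,-38],"twist":[0,0,0.039],"hand":-1}]'

```text
clock: 40.9
tool_pos: [0.4599, 0.1284, 0.3282]
eef_rot: [0.783, 0.622, -0.001, 0.001]
contact_force: [0.9, -0.5, -4.4]
opening: 0.307
finger_force: 50.0
```

Request:
step_arm --motion '[{"dp":[-41,16,0],"twist":[0,0,0.01],"hand":-1},{"dp":[-83,31,0],"twist":[0,0,0.02],"hand":-1},{"dp":[-125,47,0],"twist":[0,0,0.03],"hand":-1},{"dp":[-166,63,0],"twist":[0,0,0.04],"hand":-1},{"dp":[-208,79,0],"twist":[0,0,0.052],"hand":-1}]'

```text
clock: 41.52
tool_pos: [0.4897, -0.0909, 0.3282]
eef_rot: [0.799, 0.602, -0.001, -0.0]
contact_force: [0.4, 0.4, -3.6]
opening: 0.307
finger_force: 50.0
```

Request:
step_arm --motion '[{"dp":[-45,20,0],"twist":[0,0,0.01],"hand":-1},{"dp":[-90,40,0],"twist":[0,0,0.02],"hand":-1},{"dp":[-135,60,0],"twist":[0,0,0.03],"hand":-1},{"dp":[-180,80,0],"twist":[0,0,0.037],"hand":-1},{"dp":[-207,93,0],"twist":[0,0,0.037],"hand":-1}]'

```text
clock: 42.15
tool_pos: [0.5212, -0.3172, 0.3275]
eef_rot: [0.811, 0.586, -0.002, -0.0]
contact_force: [0.8, -0.0, -4.6]
opening: 0.306
finger_force: 50.0
```

```bash
cat > mc.py <<'E'
from mp import *
from fit import *
# measure held cover: steel points near the expected height, min-area rect
def held(cam,zc,tol=.008,c=None,rad=.14):
    p=r.get_state()['tool_pos'] if c is None else c
    s=snap(cam);w=cloud(s);hsv=cv2.cvtColor(s['pixels'],cv2.COLOR_RGB2HSV)
    m=(abs(w[...,2]-zc)<tol)&(np.hypot(w[...,0]-p[0],w[...,1]-p[1])<rad)&(hsv[...,1]<60)
    n,l,st,cc=cv2.connectedComponentsWithStats(m.astype(np.uint8));k=l==1+st[1:,4].argmax()
    q=w[k];print(cam,k.sum(),cv2.minAreaRect(q[:,:2].astype(np.float32)),'z',np.nanmedian(q[:,2]).round(4))
    A=np.c_[q[:,:2],np.ones(len(q))];print(' slopes',np.linalg.lstsq(A,q[:,2],rcond=None)[0][:2].round(3))
if __name__=='__main__':
    go(([.5225,-.3145,.2],tr(71.9)))
    z=r.get_state()['tool_pos'][2]-.031
    for c in('top','scene'):held(c,z,.015)
E
python3 mc.py
```

```text
t 42.15 pos [ 0.5212 -0.3172  0.3275] xhead 71.7 pitch -0.1 roll(yz) -0.1 F [ 0.8 -0.  -4.6] open 0.306 50.0 q [ 0.78  0.64 -0.56  1.51  0.37  1.1  -0.18]
dp [3.3, 0.6, 127.5] twist [-0.002, 0.002, -0.004] rows>=2.0
top 1540 ((0.5230615139007568, -0.2925471365451813), (0.11761697381734848, 0.17893430590629578), 86.50283813476562) z 0.2941
 slopes [-0.002 -0.   ]
scene 1259 ((0.5214064717292786, -0.3226625323295593), (0.17876578867435455, 0.18538685142993927), 85.13691711425781) z 0.292
 slopes [-0.007 -0.016]
```

Request:
step_arm --motion '[{"dp":[3,0.5,30],"twist":[0,0,-0.003],"hand":-1},{"dp":[3,0.5,70],"twist":[0,0,-0.003],"hand":-1},{"dp":[3,0.5,110],"twist":[0,0,-0.003],"hand":-1},{"dp":[3,0.5,150],"twist":[0,0,-0.003],"hand":-1},{"dp":[3,0.5,180],"twist":[0,0,-0.003],"hand":-1}]'

```text
clock: 42.88
tool_pos: [0.5229, -0.31, 0.1465]
eef_rot: [0.808, 0.589, -0.001, -0.001]
contact_force: [0.3, -0.7, -4.2]
opening: 0.302
finger_force: 50.0
```

Request:
step_arm --motion '[{"dp":[0,0,10],"twist":[0,0,0],"hand":-1},{"dp":[0,0,16],"twist":[0,0,0],"hand":-1},{"dp":[0,0,16],"twist":[0,0,0],"hand":-1}]'

```text
clock: 43.25
tool_pos: [0.5249, -0.3109, 0.1334]
eef_rot: [0.809, 0.588, 0.0, 0.001]
contact_force: [0.1, -0.6, -4.0]
opening: 0.307
finger_force: 50.0
```

```bash
python3 - <<'E'
from mc import *
go(([.5225,-.3145,.121],tr(71.9)))
for c in('top','scene'):held(c,r.get_state()['tool_pos'][2]-.033,.012)
E
```

```text
t 43.25 pos [ 0.5249 -0.3109  0.1334] xhead 72.1 pitch -0.0 roll(yz) 0.1 F [ 0.1 -0.6 -4. ] open 0.307 50.0 q [ 0.7   0.87 -0.44  1.71  0.54  0.69 -0.34]
dp [-4.2, -1.2, 12.4] twist [0.001, 0.0, 0.003] rows>=0.2
top 1105 ((0.527500569820404, -0.2797200679779053), (0.10598080605268478, 0.179862841963768), 87.40901184082031) z 0.0999
 slopes [0.001 0.004]
scene 1032 ((0.527704119682312, -0.3083571791648865), (0.17240265011787415, 0.18242305517196655), 86.62162017822266) z 0.0987
 slopes [-0.    -0.003]
```

```bash
python3 - <<'E'
from mc import *
go(([.5205,-.3138,.1215],tr(71.7)))
E
```

```text
t 43.35 pos [ 0.5252 -0.3111  0.1339] xhead 72.1 pitch -0.0 roll(yz) 0.1 F [-0.5  0.8 -5.5] open 0.306 50.0 q [ 0.7   0.87 -0.44  1.71  0.54  0.69 -0.34]
dp [-4.1, -3.6, 12.3] twist [0.002, 0.0, 0.007] rows>=0.2
```

Request:
step_arm --motion '[{"dp":[-4,-3.6,4],"twist":[0,0,0.007],"hand":-1},{"dp":[-4,-3.6,8],"twist":[0,0,0.007],"hand":-1},{"dp":[-4,-3.6,11],"twist":[0,0,0.007],"hand":-1}]'

```text
clock: 43.72
tool_pos: [0.5197, -0.3136, 0.1215]
eef_rot: [0.811, 0.585, 0.0, -0.0]
contact_force: [-0.0, -0.8, -5.2]
opening: 0.303
finger_force: 50.0
```

Request:
step_arm --motion '[{"dp":[0,0,1.5],"twist":[0,0,0],"hand":-1},{"dp":[0,0,1.5],"twist":[0,0,0],"hand":-1}]'

```text
clock: 43.98
tool_pos: [0.5199, -0.3134, 0.1201]
eef_rot: [0.811, 0.586, 0.0, -0.0]
contact_force: [-0.5, 0.3, -5.0]
opening: 0.3
finger_force: 50.0
```

Request:
step_arm --motion '[{"dp":[0,0,1.5],"twist":[0,0,0],"hand":-1},{"dp":[0,0,1.5],"twist":[0,0,0],"hand":-1}]'

```text
clock: 44.22
tool_pos: [0.5201, -0.3135, 0.1193]
eef_rot: [0.811, 0.586, 0.0, 0.0]
contact_force: [-1.4, 0.7, 1.6]
opening: 0.303
finger_force: 50.0
```

Contact with the rim. Release and retreat upward.

Request:
step_arm --motion '[{"dp":[0,0,0],"twist":[0,0,0],"hand":-0.2},{"dp":[0,0,0],"twist":[0,0,0],"hand":0},{"dp":[0,0,0],"twist":[0,0,0],"hand":0.2},{"dp":[0,0,0],"twist":[0,0,0],"hand":0.2},{"dp":[0,0,0],"twist":[0,0,0],"hand":0.2}]'

```text
clock: 44.85
tool_pos: [0.5199, -0.3135, 0.1187]
eef_rot: [0.811, 0.586, 0.0, 0.0]
contact_force: [0.3, 0.4, 0.5]
opening: 0.601
finger_force: 0.0
```

Request:
step_arm --motion '[{"dp":[0,0,-20],"twist":[0,0,0],"hand":0.2},{"dp":[0,0,-60],"twist":[0,0,0],"hand":0.2},{"dp":[0,0,-110],"twist":[0,0,0],"hand":0.2},{"dp":[0,0,-170],"twist":[0,0,0],"hand":0},{"dp":[0,0,-220],"twist":[0,0,0],"hand":-1}]'

```text
clock: 45.48
tool_pos: [0.5199, -0.3134, 0.3411]
eef_rot: [0.811, 0.586, 0.0, 0.001]
contact_force: [0.9, -0.4, -0.1]
opening: 0.412
finger_force: 0.0
```

Request:
step_arm --motion '[{"dp":[0,-100,0],"twist":[0,0,0],"hand":-1},{"dp":[0,-100,0],"twist":[0,0,0],"hand":-1},{"dp":[0,-100,0],"twist":[0,0,0],"hand":-1}]'

```text
clock: 45.85
tool_pos: [0.4221, -0.2817, 0.339]
eef_rot: [0.811, 0.585, -0.001, -0.0]
contact_force: [-1.0, -0.2, 0.2]
opening: 0.07
finger_force: 0.0
```

```bash
python3 - <<'E'
from mc import *
state()
for c in('top','scene'):held(c,.086,.012,c=(.5225,-.3145))
for c in ('top','scene'):
    s=snap(c);w=cloud(s);hsv=cv2.cvtColor(s['pixels'],cv2.COLOR_RGB2HSV)
    m=((hsv[...,0]<8)|(hsv[...,0]>172))&(hsv[...,1]>180)&(w[...,2]>.15)&(w[...,2]<.24)&(np.hypot(w[...,0]-.494,w[...,1]+.17)<.08)
    print(c,m.sum(),np.nanmedian(w[m],0).round(4),np.nanmin(w[m],0).round(3),np.nanmax(w[m],0).round(3))
E
```

```text
t 45.85 pos [ 0.4221 -0.2817  0.339 ] xhead 71.6 pitch -0.1 roll(yz) -0.1 F [-1.  -0.2  0.2] open 0.07 0.0 q [ 0.89  0.48 -0.6   1.79  0.33  0.97 -0.17]
top 1976 ((0.521173894405365, -0.31527015566825867), (0.17056752741336823, 0.18013255298137665), 86.71894836425781) z 0.0862
 slopes [-0.     0.004]
scene 1143 ((0.5216497182846069, -0.3146543800830841), (0.17513369023799896, 0.1884225457906723), 88.79605102539062) z 0.0844
 slopes [0.    0.001]
top 111 [ 0.4942 -0.1693  0.2154] [ 0.484 -0.203  0.201] [ 0.503 -0.136  0.222]
scene 50 [ 0.4981 -0.1592  0.2128] [ 0.49  -0.2    0.201] [ 0.505 -0.133  0.218]
```

```bash
cat > lev.py <<'E'
from mp import *
def lp(phi,dz=0,dx=0):
    f=np.radians(phi);x=80-180*np.cos(f)+dx;z=70+180*np.sin(f)+31+dz
    return ([*MW(x,140),z/1000],tr(86.8))
def rowsl(L):
    p0,R0=state()
    for a in L:
        p,Q=lp(*a);dp=R0.inv().apply(np.array(p)-p0)*1000;tw=(R0.inv()*Q).as_rotvec();print(a,dp.round(1),tw.round(3),np.round(p,3))
E
python3 - <<'E'
from lev import *
a=lp(50,60);b=lp(50,8)
go(([.45,-.22,.34],tr(80)),a,b)
E
```

```text
t 46.05 pos [ 0.4261 -0.2823  0.3387] xhead 71.7 pitch 0.0 roll(yz) 0.1 F [ 1.2 -0.1  0.4] open 0.001 0.0 q [ 0.88  0.49 -0.6   1.79  0.33  0.97 -0.17]
dp [66.7, 3.2, -1.2] twist [0.001, -0.0, -0.145] rows>=1.1
dp [54.3, 35.8, 41.1] twist [-0.0, 0.0, -0.119] rows>=1.2
dp [-0.0, -0.0, 52.0] twist [0.0, 0.0, 0.0] rows>=0.8
```

Request:
step_arm --motion '[{"dp":[67,3,-1],"twist":[0,0,-0.145],"hand":-1},{"dp":[67,3,-1],"twist":[0,0,-0.145],"hand":-1},{"dp":[67,3,-1],"twist":[0,0,-0.145],"hand":-1}]'

```text
clock: 46.42
tool_pos: [0.4496, -0.2193, 0.3395]
eef_rot: [0.766, 0.643, 0.0, 0.0]
contact_force: [-0.2, -1.3, -0.0]
opening: 0.007
finger_force: 0.0
```

Request:
step_arm --motion '[{"dp":[54,36,41],"twist":[0,0,-0.119],"hand":-1},{"dp":[54,36,41],"twist":[0,0,-0.119],"hand":-1},{"dp":[54,36,41],"twist":[0,0,-0.119],"hand":-1}]'

```text
clock: 46.8
tool_pos: [0.4935, -0.173, 0.298]
eef_rot: [0.727, 0.687, -0.001, -0.001]
contact_force: [-1.0, -0.5, 0.9]
opening: 0.007
finger_force: 0.0
```

Request:
step_arm --motion '[{"dp":[0,0,30],"twist":[0,0,0],"hand":-1},{"dp":[0,0,52],"twist":[0,0,0],"hand":-1},{"dp":[0,0,52],"twist":[0,0,0],"hand":-1}]'

```text
clock: 47.18
tool_pos: [0.4921, -0.1746, 0.2461]
eef_rot: [0.728, 0.686, -0.001, -0.001]
contact_force: [-0.3, -0.6, 0.2]
opening: 0.004
finger_force: 0.0
```

```bash
python3 - <<'E'
from lev import *
rowsl([(48,-3),(42,-3),(36,-3),(30,-3),(24,-3),(18,-3),(12,-3),(6,-3),(0,-3),(-5,-2)])
E
```

```text
t 47.17 pos [ 0.4921 -0.1746  0.2461] xhead 86.6 pitch -0.1 roll(yz) -0.2 F [-0.3 -0.6  0.2] open 0.004 0.0 q [ 0.62  0.63 -0.6   1.88  0.49  0.79 -0.3 ]
(48, -3) [ 2.  -2.2 14.3] [-0.003  0.001 -0.003] [ 0.49  -0.172  0.232]
(42, -3) [  2.  -15.5  27.7] [-0.003  0.001 -0.003] [ 0.477 -0.172  0.218]
(36, -3) [  2.  -27.3  42.4] [-0.003  0.001 -0.003] [ 0.465 -0.171  0.204]
(30, -3) [  1.9 -37.5  58.2] [-0.003  0.001 -0.003] [ 0.455 -0.17   0.188]
(24, -3) [  1.9 -46.   75. ] [-0.003  0.001 -0.003] [ 0.446 -0.17   0.171]
(18, -3) [  1.9 -52.7  92.6] [-0.003  0.001 -0.003] [ 0.439 -0.17   0.154]
(12, -3) [  1.9 -57.6 110.8] [-0.003  0.001 -0.003] [ 0.434 -0.169  0.135]
(6, -3) [  2.  -60.5 129.5] [-0.003  0.001 -0.003] [ 0.431 -0.169  0.117]
(0, -3) [  2.  -61.4 148.3] [-0.003  0.001 -0.003] [ 0.43  -0.169  0.098]
(-5, -2) [  2.  -60.7 163. ] [-0.003  0.001 -0.003] [ 0.431 -0.169  0.083]
```

Request:
step_arm --motion '[{"dp":[2,-2,14],"twist":[0,0,0],"hand":-1},{"dp":[2,-9,21],"twist":[0,0,0],"hand":-1},{"dp":[2,-15.5,28],"twist":[0,0,0],"hand":-1},{"dp":[2,-27,42.5],"twist":[0,0,0],"hand":-1},{"dp":[2,-37.5,58],"twist":[0,0,0],"hand":-1}]'

```text
clock: 47.8
tool_pos: [0.4503, -0.1701, 0.1892]
eef_rot: [0.727, 0.686, -0.005, -0.002]
contact_force: [-9.1, -1.3, 11.8]
opening: 0.007
finger_force: 5.4
```

```bash
python3 - <<'E'
from lev import *
rowsl([(24,-3),(18,-3),(12,-3),(6,-3),(0,-3),(-5,-2)])
s=snap('scene','s8.png')
b=cv2.imread('pics/s8.png')[100:250,150:350];cv2.imwrite('pics/c8.png',cv2.resize(b,(640,480),interpolation=cv2.INTER_CUBIC))
E
```

```text
t 47.8 pos [ 0.4503 -0.1701  0.1892] xhead 86.7 pitch -0.3 roll(yz) -0.5 F [-9.1 -1.3 11.8] open 0.007 5.4 q [ 0.59  0.67 -0.52  2.04  0.59  0.59 -0.41]
(24, -3) [-0.1 -4.1 18.1] [-0.01   0.005 -0.002] [ 0.446 -0.17   0.171]
(18, -3) [ -0.  -10.7  35.7] [-0.01   0.005 -0.002] [ 0.439 -0.17   0.154]
(12, -3) [  0.  -15.4  53.9] [-0.01   0.005 -0.002] [ 0.434 -0.169  0.135]
(6, -3) [  0.1 -18.2  72.6] [-0.01   0.005 -0.002] [ 0.431 -0.169  0.117]
(0, -3) [  0.2 -19.   91.4] [-0.01   0.005 -0.002] [ 0.43  -0.169  0.098]
(-5, -2) [  0.3 -18.2 106.1] [-0.01   0.005 -0.002] [ 0.431 -0.169  0.083]
```

View pics/c8.png

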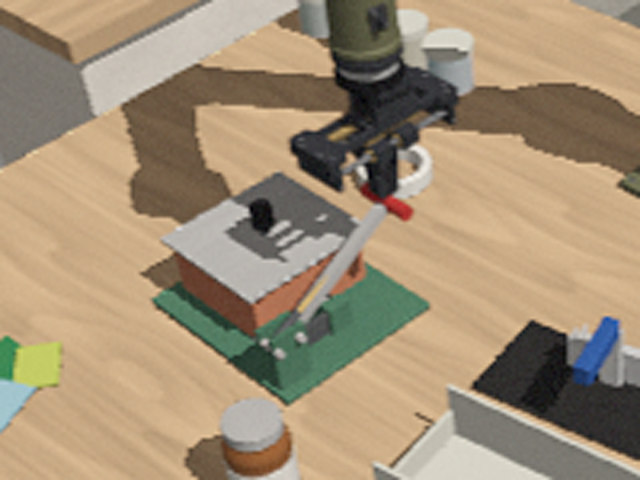

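The fingertips are on the red bar at (390,205) in the picture, and the cover sits flat. Continue pressing.

Request:
step_arm --motion '[{"dp":[0,-4,18],"twist":[0,0,0],"hand":-1},{"dp":[0,-10.5,36],"twist":[0,0,0],"hand":-1},{"dp":[0,-15.5,54],"twist":[0,0,0],"hand":-1},{"dp":[0,-18,72.5],"twist":[0,0,0],"hand":-1},{"dp":[0,-19,91],"twist":[0,0,0],"hand":-1}]'

```text
clock: 48.48
tool_pos: [0.438, -0.1681, 0.0979]
eef_rot: [0.727, 0.687, 0.001, 0.001]
contact_force: [0.1, -0.2, -0.4]
opening: 0.005
finger_force: 0.0
```

Request:
step_arm --motion '[{"dp":[0,0,7],"twist":[0,0,0],"hand":-1},{"dp":[0,0.5,14],"twist":[0,0,0],"hand":-1},{"dp":[0,0.5,16],"twist":[0,0,0],"hand":-1},{"dp":[0,0.5,16],"twist":[0,0,0],"hand":-1}]'

```text
clock: 48.98
tool_pos: [0.4381, -0.1677, 0.0859]
eef_rot: [0.726, 0.687, 0.0, 0.003]
contact_force: [-7.2, 2.5, 48.2]
opening: 0.007
finger_force: 23.9
```

```bash
python3 - <<'E'
from lev import *
rowsl([(-5,0)])
E
```

```text
t 48.98 pos [ 0.4381 -0.1677  0.0859] xhead 86.8 pitch -0.2 roll(yz) 0.2 F [-7.2  2.5 48.2] open 0.007 23.9 q [ 0.42  0.83 -0.24  2.16  0.83  0.25 -0.62]
(-5, 0) [-1.8 -6.9  0.6] [0.004 0.003 0.   ] [ 0.431 -0.169  0.085]
```

Request:
step_arm --motion '[{"dp":[0,0,-10],"twist":[0,0,0],"hand":-1},{"dp":[0,0,-50],"twist":[0,0,0],"hand":-1},{"dp":[0,0,-110],"twist":[0,0,0],"hand":-1},{"dp":[0,0,-170],"twist":[0,0,0],"hand":0},{"dp":[0,0,-200],"twist":[0,0,0],"hand":1}]'

```text
clock: 49.6
tool_pos: [0.4389, -0.1676, 0.2852]
eef_rot: [0.727, 0.687, 0.001, 0.002]
contact_force: [0.4, -0.2, -0.1]
opening: 0.208
finger_force: 0.0
```

```bash
sed -i 's/(.4327,.0856,-3.02)/(.3745,.1012,-2.87)/' ms.py; python3 ms.py; python3 - <<'E'
from mc import *
state();held('scene',.086,.012,c=(.5225,-.3145))
for c in ('top','scene'):
    s=snap(c);w=cloud(s);hsv=cv2.cvtColor(s['pixels'],cv2.COLOR_RGB2HSV)
    m=((hsv[...,0]<8)|(hsv[...,0]>172))&(hsv[...,1]>180)&(w[...,2]>.03)&(np.hypot(w[...,0]-.44,w[...,1]+.17)<.08)
    print(c,'red',m.sum(),np.nanmedian(w[m],0).round(4))
    m=(hsv[...,0]>103)&(hsv[...,0]<125)&(hsv[...,1]>120)&(w[...,2]>.07)&(w[...,2]<.12)&(np.hypot(w[...,0]-.45,w[...,1]-.12)<.1)
    print('blue',m.sum(),np.nanmedian(w[m],0).round(4),cv2.minAreaRect(w[m][:,:2].astype(np.float32)))
E
```

```text
top [ 0.3693  0.1009 -2.8849] -165.3 3.45 grip [0.4389 0.1191]
scene [ 0.3733  0.1046 -2.8722] -164.6 5.09 grip [0.4427 0.1237]
both [ 0.3692  0.1009 -2.8811] -165.1 4.21 grip [0.4387 0.1194]
t 49.7 pos [ 0.4398 -0.1679  0.2852] xhead 86.7 pitch -0.1 roll(yz) 0.5 F [ 0.1  0.8 -0.6] open 0.301 0.0 q [ 0.71  0.52 -0.68  1.98  0.45  0.8  -0.28]
scene 1294 ((0.5214169025421143, -0.3119615912437439), (0.17704086005687714, 0.18456147611141205), 86.86483001708984) z 0.0842
 slopes [0.001 0.001]
top red 77 [ 0.4309 -0.1652  0.0635]
blue 127 [0.441  0.1198 0.1006] ((0.4409152567386627, 0.11986418068408966), (0.08230465650558472, 0.01988288201391697), 13.333945274353027)
scene red 36 [ 0.4356 -0.1474  0.0612]
blue 148 [0.4492 0.1281 0.0969] ((0.44417789578437805, 0.12471279501914978), (0.08698202669620514, 0.018385786563158035), 13.736915588378906)
```

Lever holds down (bar top at z 0.063). Now put the scoop back on the mat.

```bash
python3 - <<'E'
from plan import *
go(([.47,-.08,.28],tr(122)),([.46,.02,.26],tr(158)),([.438,.119,.22],tr(193.5)),([.438,.119,.093],tr(193.5)))
E
```

```text
t 49.85 pos [ 0.4372 -0.1677  0.2811] xhead 86.8 pitch -0.0 roll(yz) -0.1 F [-0.5 -0.3 -1.1] open 0.44 0.0 q [ 0.71  0.52 -0.68  1.98  0.45  0.79 -0.28]
dp [89.4, 27.9, 1.0] twist [-0.001, -0.0, -0.615] rows>=3.3
dp [90.1, 44.5, 20.0] twist [-0.0, 0.0, -0.628] rows>=3.4
dp [57.5, 83.5, 40.0] twist [0.0, 0.0, -0.62] rows>=3.3
dp [0.0, -0.0, 127.0] twist [0.0, 0.0, 0.0] rows>=2.0
```

Request:
step_arm --motion '[{"dp":[89,28,1],"twist":[0,0,-0.615],"hand":1},{"dp":[89,28,1],"twist":[0,0,-0.615],"hand":1},{"dp":[89,28,1],"twist":[0,0,-0.615],"hand":1},{"dp":[89,28,1],"twist":[0,0,-0.615],"hand":1}]'

```text
clock: 50.35
tool_pos: [0.47, -0.0795, 0.2789]
eef_rot: [0.482, 0.876, -0.0, -0.002]
contact_force: [1.2, 0.0, 0.3]
opening: 0.887
finger_force: 0.0
```

Request:
step_arm --motion '[{"dp":[90,44,20],"twist":[0,0,-0.628],"hand":1},{"dp":[90,44,20],"twist":[0,0,-0.628],"hand":1},{"dp":[90,44,20],"twist":[0,0,-0.628],"hand":1},{"dp":[90,44,20],"twist":[0,0,-0.628],"hand":1},{"dp":[90,44,20],"twist":[0,0,-0.628],"hand":1}]'

```text
clock: 50.98
tool_pos: [0.4595, 0.0195, 0.2593]
eef_rot: [0.191, 0.982, -0.0, -0.001]
contact_force: [-0.1, -0.0, 0.2]
opening: 1.001
finger_force: 0.0
```

Request:
step_arm --motion '[{"dp":[57,83,40],"twist":[0,0,-0.62],"hand":1},{"dp":[57,83,40],"twist":[0,0,-0.62],"hand":1},{"dp":[57,83,40],"twist":[0,0,-0.62],"hand":1},{"dp":[57,83,40],"twist":[0,0,-0.62],"hand":1},{"dp":[57,83,40],"twist":[0,0,-0.62],"hand":1}]'

```text
clock: 51.6
tool_pos: [0.4381, 0.1177, 0.2199]
eef_rot: [-0.117, 0.993, -0.0, -0.001]
contact_force: [0.5, -0.4, -0.7]
opening: 0.999
finger_force: 0.0
```

```bash
python3 - <<'E'
from plan import *
go(([.438,.120,.093],tr(193.5)))
E
```

```text
t 51.6 pos [0.4381 0.1177 0.2199] xhead -166.5 pitch 0.1 roll(yz) 0.0 F [ 0.5 -0.4 -0.7] open 0.999 0.0 q [ 0.27  0.74 -1.07  2.08  0.88  0.87  0.48]
dp [-0.7, 2.2, 126.9] twist [0.0, -0.002, -0.001] rows>=2.0
```

Request:
step_arm --motion '[{"dp":[0,2,40],"twist":[0,0,0],"hand":1},{"dp":[0,2,80],"twist":[0,0,0],"hand":1},{"dp":[0,2,110],"twist":[0,0,0],"hand":1},{"dp":[0,2,127],"twist":[0,0,0],"hand":1},{"dp":[0,2,127],"twist":[0,0,0],"hand":-1}]' --force 40

```text
clock: 52.22
tool_pos: [0.4373, 0.1193, 0.0926]
eef_rot: [-0.117, 0.993, -0.0, -0.001]
contact_force: [0.0, -0.8, 0.3]
opening: 0.913
finger_force: 0.0
```

Request:
step_arm --motion '[{"dp":[0,0,0],"twist":[0,0,0],"hand":-1},{"dp":[0,0,0],"twist":[0,0,0],"hand":-1},{"dp":[0,0,0],"twist":[0,0,0],"hand":-1},{"dp":[0,0,0],"twist":[0,0,0],"hand":-1},{"dp":[0,0,0],"twist":[0,0,0],"hand":-1}]'

```text
clock: 52.85
tool_pos: [0.4381, 0.1198, 0.0938]
eef_rot: [-0.118, 0.993, -0.0, 0.0]
contact_force: [-0.0, -0.1, -0.2]
opening: 0.343
finger_force: 0.0
```

Request:
step_arm --motion '[{"dp":[0,0,0],"twist":[0,0,0],"hand":-1},{"dp":[0,0,0],"twist":[0,0,0],"hand":-1},{"dp":[0,0,0],"twist":[0,0,0],"hand":-1},{"dp":[0,0,0],"twist":[0,0,0],"hand":-1}]'

```text
clock: 53.35
tool_pos: [0.4381, 0.12, 0.0937]
eef_rot: [-0.118, 0.993, 0.0, 0.0]
contact_force: [-0.7, 0.4, 0.0]
opening: 0.22
finger_force: 40.0
```

```bash
python3 - <<'E'
from plan import *
p,_=state();z=p[2]
go(([.438,.120,z+.05],tr(193.5)),([.4985,.099,z+.05],tr(188)),([.4985,.099,z+.003],tr(188)))
E
```

```text
t 53.35 pos [0.4381 0.12   0.0937] xhead -166.4 pitch -0.0 roll(yz) 0.0 F [-0.7  0.4  0. ] open 0.22 40.0 q [ 0.13  0.93 -0.85  2.18  1.27  0.68  0.15]
t 53.35 pos [0.4381 0.12   0.0937] xhead -166.4 pitch -0.0 roll(yz) 0.0 F [-0.7  0.4  0. ] open 0.22 40.0 q [ 0.13  0.93 -0.85  2.18  1.27  0.68  0.15]
dp [0.1, 0.0, -50.0] twist [0.0, 0.0, 0.001] rows>=0.8
dp [-53.9, -34.5, -0.0] twist [-0.0, -0.0, 0.096] rows>=1.0
dp [0.0, -0.0, 47.0] twist [0.0, 0.0, 0.0] rows>=0.8
```

Request:
step_arm --motion '[{"dp":[0,0,-20],"twist":[0,0,0],"hand":-1},{"dp":[0,0,-50],"twist":[0,0,0],"hand":-1},{"dp":[-25,-17,-50],"twist":[0,0,0.05],"hand":-1},{"dp":[-54,-34.5,-50],"twist":[0,0,0.096],"hand":-1},{"dp":[-54,-34.5,-50],"twist":[0,0,0.096],"hand":-1}]'

```text
clock: 53.98
tool_pos: [0.5006, 0.0971, 0.1431]
eef_rot: [-0.068, 0.998, -0.001, 0.001]
contact_force: [-0.1, 0.1, -3.6]
opening: 0.224
finger_force: 40.0
```

Request:
step_arm --motion '[{"dp":[0,0,20],"twist":[0,0,0],"hand":-1},{"dp":[0,0,35],"twist":[0,0,0],"hand":-1},{"dp":[0,0,46],"twist":[0,0,0],"hand":-1},{"dp":[0,0,46],"twist":[0,0,0],"hand":-1}]'

```text
clock: 54.48
tool_pos: [0.4977, 0.0987, 0.0969]
eef_rot: [-0.071, 0.998, -0.0, -0.001]
contact_force: [0.1, -0.3, -3.2]
opening: 0.22
finger_force: 40.0
```

Request:
step_arm --motion '[{"dp":[0,0,2],"twist":[0,0,0],"hand":-1},{"dp":[0,0,2],"twist":[0,0,0],"hand":-1}]'

```text
clock: 54.72
tool_pos: [0.4988, 0.099, 0.096]
eef_rot: [-0.07, 0.998, 0.0, 0.0]
contact_force: [-0.1, 0.1, -3.1]
opening: 0.221
finger_force: 40.0
```

Request:
step_arm --motion '[{"dp":[0,0,1.5],"twist":[0,0,0],"hand":-1},{"dp":[0,0,1.5],"twist":[0,0,0],"hand":-1}]'

```text
clock: 54.98
tool_pos: [0.4988, 0.099, 0.0944]
eef_rot: [-0.07, 0.998, 0.0, 0.0]
contact_force: [0.6, 0.2, -2.4]
opening: 0.219
finger_force: 40.0
```

```bash
python3 - <<'E'
from plan import *
state()
E
```

```text
t 54.98 pos [0.4988 0.099  0.0944] xhead -172.0 pitch -0.0 roll(yz) 0.0 F [ 0.6  0.2 -2.4] open 0.219 40.0 q [ 0.2   0.96 -0.84  2.02  1.14  0.73  0.32]
```

Request:
step_arm --motion '[{"dp":[0,0,1],"twist":[0,0,0],"hand":-1},{"dp":[0,0,1],"twist":[0,0,0],"hand":-0.3},{"dp":[0,0,1],"twist":[0,0,0],"hand":0},{"dp":[0,0,1],"twist":[0,0,0],"hand":0.3},{"dp":[0,0,1],"twist":[0,0,0],"hand":0.3}]'

```text
clock: 55.6
tool_pos: [0.4985, 0.0989, 0.0932]
eef_rot: [-0.07, 0.998, -0.0, -0.0]
contact_force: [0.1, -0.0, -0.2]
opening: 0.639
finger_force: 0.0
```

Request:
step_arm --motion '[{"dp":[0,0,0],"twist":[0,0,0],"hand":0.3},{"dp":[0,0,-20],"twist":[0,0,0],"hand":0.3},{"dp":[0,0,-60],"twist":[0,0,0],"hand":0.3},{"dp":[0,0,-110],"twist":[0,0,0],"hand":0.3},{"dp":[0,0,-170],"twist":[0,0,0],"hand":0.3}]'

```text
clock: 56.22
tool_pos: [0.4979, 0.0985, 0.2642]
eef_rot: [-0.07, 0.998, -0.0, -0.001]
contact_force: [0.3, -0.2, 0.0]
opening: 0.651
finger_force: 0.0
```

Request:
step_arm --motion '[{"dp":[0,-150,-50],"twist":[0,0,0],"hand":0.3},{"dp":[0,-150,-50],"twist":[0,0,0],"hand":0.3},{"dp":[0,-150,-50],"twist":[0,0,0],"hand":0.3},{"dp":[0,-150,-50],"twist":[0,0,0],"hand":0.3}]'

```text
clock: 56.72
tool_pos: [0.5199, -0.0525, 0.3133]
eef_rot: [-0.067, 0.998, -0.0, 0.0]
contact_force: [0.2, 0.3, -0.0]
opening: 0.651
finger_force: 0.0
```

```bash
sed -i 's/(.3745,.1012,-2.87)/(.428,.089,-3.0)/' ms.py; python3 ms.py; python3 - <<'E'
from mc import *
state()
for c in ('top','scene'):held(c,.086,.012,c=(.5225,-.3145))
snap('top','t9.png');snap('scene','s9.png')
b=cv2.imread('pics/s9.png')[110:310,160:480];c=cv2.imread('pics/t9.png')[130:290,230:470]
cv2.imwrite('pics/c9.png',np.hstack([cv2.resize(b,(400,250),interpolation=cv2.INTER_CUBIC),cv2.resize(c,(400,250),interpolation=cv2.INTER_CUBIC)]))
for n in('jar','tape'):
    s=snap('top');find(s,'top',n,2)
E
```

```text
top [ 0.4291  0.086  -3.0046] -172.2 3.86 grip [0.5005 0.0958]
scene [ 0.433   0.0887 -2.9823] -170.9 6.75 grip [0.5041 0.1002]
both [ 0.4293  0.0865 -2.9856] -171.1 5.17 grip [0.5005 0.0977]
t 56.83 pos [ 0.5192 -0.0489  0.3131] xhead -171.9 pitch 0.0 roll(yz) 0.0 F [ 1.2  0.4 -0.6] open 0.65 0.0 q [ 0.65  0.7  -1.14  1.78  0.7   1.13  0.99]
top 974 ((0.5380843877792358, -0.32270658016204834), (0.1567179262638092, 0.14688363671302795), 86.11676025390625) z 0.0862
 slopes [-0.005  0.001]
scene 1297 ((0.5220140218734741, -0.3114061951637268), (0.17572951316833496, 0.1856262981891632), 86.9300537109375) z 0.0845
 slopes [-0.    -0.002]
jar 0.81 [ 0.74  -0.072  0.111] px [362. 142.]
tape 0.53 [ 0.254 -0.321  0.026] px [433. 275.]
```

View pics/c9.png

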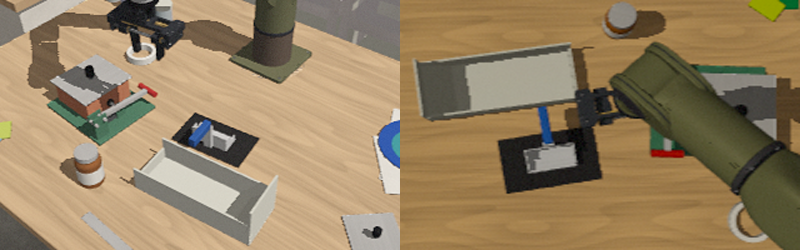

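The picture shows the scoop flat on its mat at (552,155), the cover closed on the mould and the lever down at (668,153). The trough is empty and the jar is where it was. The tape is partly hidden by the arm, which explains its shifted reading. Handing in.

```bash
python3 -c "
from plant import r
print(r.finish_job())"
```

```text
the job is handed in; nothing more can be done
None
```

The job is handed in, with no verdict returned: all 7 glass lumps are in the mould, the cover is on square, the lever is snapped down and holding, the scoop is back flat on its mat after being knocked partway through, and nothing touched the jar or tape.

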